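# Scan the fruit packs and crate them at the packing station

### The job

Turn the selector on the grey station box from off to the three-dot mark, then take the hand scanner from its stand and aim it at the label of every pack that is there, holding it steady for a good second about 10 cm from each label, in this order: tall carton, long flat carton, round tub, small square box. Put the scanner back upright in its stand, then set all the packs upright on the floor of the empty yellow crate in front of you without letting them fall. Only when they are all in, turn the selector back to off; do not lift the scanner while the selector is anywhere but three dots, and leave the tape roll, the bottle and the black tray where they are.

Things in the scene. Friction and masses are not known exactly. Their poses are not given: they have to be found in the camera images.
- station: Grey control box fixed to the table, 180 x 150 x 60 mm high (x, y, z); origin at the centre of its underside; position and yaw vary. Its knob's axis is at x = -22 mm, y = 0. White marks 45 mm round it: off (a bar) on the box's -x side; then clockwise from above, every 30 degrees, one to five dots, so three dots lie on the box's +y side of the knob.
- selector_grip (a point): Point on the knob's vertical axis at the height to grip, 97 mm above the table. The black knob has a raised straight bar 57 mm long, 14 mm thick, from 74 to 104 mm above the table, to be pinched across its thickness; a white line on top marks its pointing end. This frame turns with the knob: x runs along the bar, the pointing end is at -x.
- selector (a joint): Angle of the selector knob in rad: 0 at off, growing clockwise seen from above, detents every 0.5236 (30 degrees) that pull it in with up to about 0.08 N m; 1.571 is the three-dot mark, 2.618 the end stop. It starts at off. It stays where it is left and settles into the nearest detent when let go.
- stand: Fixed grey tray-like scanner stand, 112 x 96 mm, with a rim 16 mm high and 6 mm thick round a flat floor 6 mm above the table (100 x 84 mm inside the rim). Origin at the centre of its underside; position and yaw vary.
- stand_seat (a point): Centre of the stand's inner floor, 6 mm above the table, where the scanner's origin rests (within about 15 mm).
- scanner: Loose hand scanner, 0.16 kg, 155 mm tall, upright in its stand with about the stand's yaw: grey head at the bottom (74 mm in x, 46 in y, 45 tall), above it a black handle 36 (x) by 30 mm (y), from 38 to 153 mm up, its centre line at x = -8 mm. Origin on its flat underside, z up along the handle. Pinch the handle across y, from above, 100 to 130 mm up.
- scan_window (a point): Centre of the scanner's window, at x = 26, z = 15.5 mm in the scanner's frame. Its z axis is the reading beam, 30 degrees forward (to the scanner's +x) of straight down; its y axis is the scanner's y. A label is read if kept within 15 mm of the beam (x and y here) and 60 to 140 mm along it for 0.8 s. The scanner may be held upright or tilted.
- tall_carton: Loose. Yaw varies; sometimes absent. Tall upright black carton, 90 x 56 x 110 mm high (x, y, z), about 0.3 kg; origin at the centre of its underside. Grip it near its top.
- long_carton: Loose. Yaw varies; sometimes absent. Long flat black carton, 140 x 60 x 50 mm high, about 0.3 kg; origin at the centre of its underside. Its label lies 42 mm towards its +x end.
- tub: Loose. Yaw varies; sometimes absent. Round white tub with a clear lid, 64 mm in diameter (lid 68 mm), 60 mm high, about 0.25 kg; origin at the centre of its underside.
- square_box: Loose. Yaw varies; sometimes absent. Small square black box, 62 x 62 x 60 mm high, about 0.22 kg; origin at the centre of its underside.
- tall_carton_label (a point): Tall carton: Centre of its white label (about 40 x 32 mm, lying flat, with plain bars), on the top face; z axis up.
- long_carton_label (a point): Long flat carton: Centre of its white label (about 40 x 32 mm, lying flat, with plain bars), on the top face; z axis up.
- tub_label (a point): Round tub: Centre of its white label (about 40 x 32 mm, lying flat, with plain bars), on the top face; z axis up.
- square_box_label (a point): Small square box: Centre of its white label (about 40 x 32 mm, lying flat, with plain bars), on the top face; z axis up.
- crate: The empty yellow open crate in front of the robot, on its left, fixed, 350 x 260 mm outside (x, y), walls 5 mm thick and 60 mm high, floor 5 mm thick; origin at the centre of its underside; position and yaw vary. All packs fit on its floor, with room for the fingers, two by two at x = +-80 mm, y = +-62 mm in this frame.
- tape_roll: Bystander: cardboard tape roll lying flat, 90 mm across, 45 mm high; origin at the centre of its underside.
- sanitiser: Bystander: white bottle, 60 mm across, 160 mm tall; origin at the centre of its underside.
- tray_stack: Bystander: open black tray, 160 x 110 x 50 mm; origin at the centre of its underside.
Mind the look-alikes: they are no part of the job. Leave any purple look-alike of the scanner alone. What is shaped like the tall_carton but blue is not meant.

How it is judged (in metres and radians):
On the way, in this order (a step that is already met when the one before it is completed fails the run):
1. the selector stands in the detent of the three-dot mark (value of joint selector between 1.42 and 1.72 rad and contact force between the fingers and selector below 0.5 N), for 0.3 s.
2. the scanner is aimed steadily at the label of the tall carton (label within 15 mm of the beam either way, 60 to 140 mm from the window) (x of tall_carton_label in the frame of scan_window between -0.015 and 0.015 m and y of tall_carton_label in the frame of scan_window between -0.015 and 0.015 m and z of tall_carton_label in the frame of scan_window between 0.06 and 0.14 m), for 0.8 s.
3. the scanner is aimed steadily at the label of the long flat carton (label within 15 mm of the beam either way, 60 to 140 mm from the window) (x of long_carton_label in the frame of scan_window between -0.015 and 0.015 m and y of long_carton_label in the frame of scan_window between -0.015 and 0.015 m and z of long_carton_label in the frame of scan_window between 0.06 and 0.14 m), for 0.8 s.
4. the scanner is aimed steadily at the label of the round tub (label within 15 mm of the beam either way, 60 to 140 mm from the window) (x of tub_label in the frame of scan_window between -0.015 and 0.015 m and y of tub_label in the frame of scan_window between -0.015 and 0.015 m and z of tub_label in the frame of scan_window between 0.06 and 0.14 m), for 0.8 s.
5. the scanner is aimed steadily at the label of the small square box (label within 15 mm of the beam either way, 60 to 140 mm from the window) (x of square_box_label in the frame of scan_window between -0.015 and 0.015 m and y of square_box_label in the frame of scan_window between -0.015 and 0.015 m and z of square_box_label in the frame of scan_window between 0.06 and 0.14 m), for 0.8 s.
6. the scanner stands upright in its stand again, let go (horizontal distance between scanner and stand_seat below 0.016 m and z of scanner in the frame of stand_seat between -0.004 and 0.005 m and angle between scanner's own z axis and vertical below 0.08 rad and linear speed of scanner below 0.02 m/s and contact force between the fingers and scanner below 0.1 N), for 0.3 s.
7. all packs stand upright in the yellow crate, selector still at three dots (value of joint selector between 1.42 and 1.72 rad and x of tall_carton in the frame of crate between -0.15 and 0.15 m and y of tall_carton in the frame of crate between -0.105 and 0.105 m and z of each of tall_carton, long_carton, tub, square_box in the frame of crate below 0.013 m and angle between each of tall_carton, long_carton, tub, square_box's own z axis and vertical below 0.15 rad and linear speed of each of tall_carton, long_carton, tub, square_box below 0.03 m/s and x of long_carton in the frame of crate between -0.15 and 0.15 m and y of long_carton in the frame of crate between -0.105 and 0.105 m and x of tub in the frame of crate between -0.15 and 0.15 m and y of tub in the frame of crate between -0.105 and 0.105 m and x of square_box in the frame of crate between -0.15 and 0.15 m and y of square_box in the frame of crate between -0.105 and 0.105 m), for 0.3 s.
At the end, for the whole second after the job is handed in: Every pack that is there stands upright (within 0.15 rad) and at rest on the crate's floor, the scanner stands upright in its stand within 16 mm of the seat's centre, and the selector is in its off detent (below 0.13 rad); everything is let go (value of joint selector below 0.13 rad and horizontal distance between scanner and stand_seat below 0.016 m and z of scanner in the frame of stand_seat between -0.004 and 0.005 m and angle between scanner's own z axis and vertical below 0.08 rad and linear speed of scanner below 0.02 m/s and x of tall_carton in the frame of crate between -0.15 and 0.15 m and y of tall_carton in the frame of crate between -0.105 and 0.105 m and z of each of tall_carton, long_carton, tub, square_box in the frame of crate below 0.013 m and angle between each of tall_carton, long_carton, tub, square_box's own z axis and vertical below 0.15 rad and linear speed of each of tall_carton, long_carton, tub, square_box below 0.03 m/s and x of long_carton in the frame of crate between -0.15 and 0.15 m and y of long_carton in the frame of crate between -0.105 and 0.105 m and x of tub in the frame of crate between -0.15 and 0.15 m and y of tub in the frame of crate between -0.105 and 0.105 m and x of square_box in the frame of crate between -0.15 and 0.15 m and y of square_box in the frame of crate between -0.105 and 0.105 m); the robot touches nothing.
It fails at once if the scanner is lifted off its stand while the selector is not at the three-dot mark (z of scanner in the frame of stand_seat above 0.04 m and not (value of joint selector between 1.35 and 1.79 rad)).
It fails at once if a pack is let fall from a height ((contact force between the fingers and tall_carton below 0.1 N and height (world z) of tall_carton above 0.06 m and linear speed of tall_carton above 0.7 m/s) or (contact force between the fingers and long_carton below 0.1 N and height (world z) of long_carton above 0.06 m and linear speed of long_carton above 0.7 m/s) or (contact force between the fingers and tub below 0.1 N and height (world z) of tub above 0.06 m and linear speed of tub above 0.7 m/s) or (contact force between the fingers and square_box below 0.1 N and height (world z) of square_box above 0.06 m and linear speed of square_box above 0.7 m/s)).
It fails at once if the tape roll, the bottle or the black tray is disturbed (moved more than 30 mm) (distance of any of tape_roll, sanitiser, tray_stack from where it was at the start of the episode above 0.03 m).
Of tall_carton, long_carton, tub, square_box only 2 to 4 are there at a start; the rules pass over those that are not, and their reading is None.
At some moment in a run one of long_carton, tub, square_box may be knocked a few centimetres aside while the robot is not near it.
It also fails if it takes over 210 s, if anything falls off the work surface, if the arm or the gripper's body presses on something with over 40 N, if the wrist force passes 120 N, or if a joint passes its speed limit or range.

### The arm

A 6-joint arm with a two-finger parallel gripper is mounted at the origin on the work surface. World frame = base frame: x ahead of the robot, y to its left, z up, the work surface at z = 0. Lengths are in mm, angles in rad, forces in N, time in s.
With the tool pointing down it reaches from about 350 to 775 mm from the base axis. Payload 7.3 kg.
Tool frame: the origin (TCP) lies midway between the tips of the shut fingers; the grasp point (between the pads) lies 19 mm behind it; z points along the fingers, y is the line along which they close (so a half turn about z gives the same grasp; the last joint's range is limited). The gripper opens to 92 mm and grips with 3 to 60 N. Pads are 19 mm wide; open, the fingers measure 130 mm over their backs; the gripper's body (75 mm by 190 mm) begins 47 mm behind the grasp point.
Start: joints at [1.08, 0.342, 1.524, -0, 1.275, -0.146], TCP at [177.441, 494.125, 226.741] pointing down, gripper open.
Joint ranges: [-2.53, 2.53], [-0.77, 2.02], [0.04, 2.7], [-1, 4.14], [0.28, 2.66], [-3.11, 3.11]. Speed limits (rad/s): [2.57, 2.57, 3.14, 3.14, 3.14, 3.14].

### API

Orientations are given as [roll, pitch, yaw] about the fixed x, y, z axes, in that order (R = Rz(yaw) Ry(pitch) Rx(roll)).
In Python, from plant import bot gives the robot as it stands.
- The arm moves only by the tool servo_tool, never from a script. Its argument "deltas" is a list of rows, each a list of 2 entries, a list of its own where there are three numbers: the shift along the tool's x, y, z in m, then the turn, a rotation vector about the tool's x, y, z in degrees. A call has 1 to 20 rows; each row shifts and turns the commanded pose from where the row before left it, along the tool's axes as they then stand; what a row does not reach is not made up. A row lasts 1/8 s, in which the tool goes at most 62.5 mm and 10.7 degrees, less where a joint would pass 70% of its speed; a pose out of reach is approached as far as the arm can. A call with a gripper value outside its range is refused whole. "fingers" is the opening, from 0 (shut) to 1 (fully open), set as the call begins (left out, the last holds). The fingers move at their own pace and stop on an object; the grip force is fixed at half the most. Time passes only in rows, so rows that do not move let the fingers close. It gives the time, the measured TCP pose, the force, the opening and the grip force at its end, in the units of the state.
- bot.get_obs(): the state, without advancing time (a new reading comes with each control period).
- bot.capture(name): name is "scene" or "top" or "wrist"; returns the picture (400x640x3 uint8, red, green, blue); there is no depth.
- bot.camera_model(name): a dict with "mtx" (3x3 intrinsics, pixels), "xyz" and "rotation" of the camera in the world. Camera axes: x right, y down, z forward; pixel columns grow to the right and rows downward; lengths in mm; the calibration is good to about 2 mm. The wrist camera is an equidistant fisheye: a pixel r from the principal point sees the ray r / f radians off the axis. A picture is of the moment at which its call begins: read the wrist's pose just before it. camera_model takes no time and is no camera call; for the wrist camera it gives the pose at the moment of the call.
- bot.close_job(): hands the job in; it is judged then, once.
The state is a dict: "time": time; "joint_positions": joint angles; "dq": joint speeds; "tau": joint torques, N m; "tool_pos": TCP position; "tcp_rot": TCP orientation; "contact_force": force on the tool from outside, world axes, zero at the start; "moment": the same for the moment, N m; "grip_width": finger opening in mm; "finger_force": force on a finger pad.
Only numpy, scipy, OpenCV 4.12 (cv2) and the standard library are available. Lean on these libraries where they do the work, as an engineer would, in place of code of your own. Each camera call takes 0.05 s, during which the arm holds its last target. There are 200 camera calls.

## Working session

There is one attempt and no reset: what is moved stays moved. The work goes in short steps, Python scripts to look and compute and a tool call to move; the robot and the scene stay as the last step left them, time stands still between calls to the robot, and variables do not carry over. Pictures are saved under pics/ and viewed, at most 16 in all, crops included, and the job is handed in when it is done.

Besides the shell and the picture viewer there is one more tool, called after "Call:" by a JSON object that holds its "method" and its "body", one argument or row to a line. servo_tool: Moves the arm, as the interface text tells. Its arguments: {"type":"object","properties":{"deltas":{"type":"array"},"fingers":{"type":"number"}},"required":["deltas"]}

```bash
ls; mkdir -p pics
python3 - <<'E'
from plant import bot
import cv2,json
print(bot.get_obs())
for n in("scene","top","wrist"):
    m=bot.camera_model(n); print(n,m)
    cv2.imwrite(f"pics/{n}0.png",bot.capture(n)[:,:,::-1])
E
```

```text
pics
{'time': 0.0, 'joint_positions': array([ 1.08000199e+00,  3.42730946e-01,  1.52500416e+00, -6.06599516e-06,
        1.27540281e+00, -1.46007137e-01]), 'dq': array([ 2.74105692e-04, -1.43234307e-03, -4.39736269e-05, -6.59295022e-04,
       -7.38456290e-04, -5.35210143e-04]), 'tau': array([-3.59577016e-04, -4.31243455e+01, -2.44218367e+01,  7.17697316e-02,
        5.57684444e-02, -5.84697295e-05]), 'tool_pos': array([177.24041577, 493.74867697, 226.04518677]), 'tcp_rot': array([-3.14006299e+00, -2.19079448e-04,  2.79680706e+00]), 'contact_force': array([-0.66246247,  0.5367641 , -0.14233713]), 'moment': array([-0.0025377 ,  0.00439057, -0.01797268]), 'finger_force': 0.0, 'grip_width': 92.17544852397198}
scene {'mtx': array([[453.37935232,   0.        , 317.18998575],
       [  0.        , 453.37935232, 194.81159578],
       [  0.        ,   0.        ,   1.        ]]), 'xyz': array([1244.08071471,  330.32934794, 1014.11147812]), 'rotation': array([-2.46226277,  0.00797535,  2.15340764])}
top {'mtx': array([[413.98079719,   0.        , 318.25756031],
       [  0.        , 413.98079719, 200.04790962],
       [  0.        ,   0.        ,   1.        ]]), 'xyz': array([ 397.67546758, -105.32156723, 1108.10211391]), 'rotation': array([-2.95749622,  0.01020211, -1.56754253])}
wrist {'mtx': array([[309.70691629,   0.        , 319.99443384],
       [  0.        , 309.70691629, 199.26191513],
       [  0.        ,   0.        ,   1.        ]]), 'xyz': array([104.62493045, 520.34451501, 384.02387166]), 'rotation': array([2.85252847e+00, 8.73417440e-04, 1.22508800e+00])}
```

View pics/top0.png

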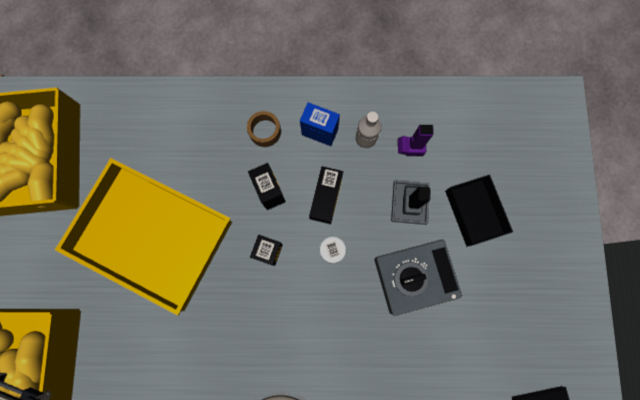

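View pics/scene0.png

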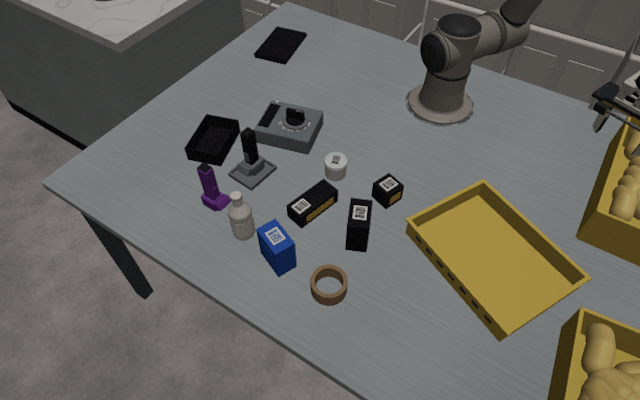

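The top view shows all four packs: tall carton (267,186), long carton (327,194) with its label at the top (331,177), tub (333,249) and square box (266,250). The other fixtures are the station (418,277), the stand with scanner (411,201), and the crate with corners near (110,160), (230,217), (180,314) and (57,250).

```bash
cat > h.py <<'E'
from plant import bot
import numpy as np, cv2
from scipy.spatial.transform import Rotation as R
def cam(n):
    m=bot.camera_model(n); return m["mtx"],np.array(m["xyz"]),R.from_euler("xyz",m["rotation"]).as_matrix()
def unproj(n,px,z,c=None):
    K,t,Rm=c or cam(n); px=np.atleast_2d(px).astype(float)
    d=np.c_[(px-K[:2,2])/K[0,0],np.ones(len(px))]
    if n=="wrist":
        r=np.linalg.norm(d[:,:2],axis=1,keepdims=True)+1e-12; d=np.c_[d[:,:2]/r*np.sin(r),np.cos(r)]
    d=d@Rm.T; z=np.broadcast_to(z,len(px))
    return t+d*((z-t[2])/d[:,2])[:,None]
def proj(n,P,c=None):
    K,t,Rm=c or cam(n); q=(np.atleast_2d(P)-t)@Rm
    if n=="wrist":
        r=np.linalg.norm(q[:,:2],axis=1,keepdims=True)+1e-12; return q[:,:2]/r*np.arctan2(r[:,0],q[:,2])[:,None]*K[0,0]+K[:2,2]
    return q[:,:2]/q[:,2:]*K[0,0]+K[:2,2]
def label(img,n,px,z,c=None,rad=22,th=130):
    "white label near px: centre (world), long-axis yaw mod 180, size"
    g=img.min(axis=2); m=(g>th).astype(np.uint8)
    mask=np.zeros_like(m); cv2.circle(mask,(int(px[0]),int(px[1])),rad,1,-1); m&=mask
    m=cv2.morphologyEx(m,cv2.MORPH_CLOSE,np.ones((3,3)))
    k,l,s,_=cv2.connectedComponentsWithStats(m); i=1+np.argmax(s[1:,4])
    p=np.argwhere(l==i)[:,::-1]; w=unproj(n,p,z,c)[:,:2].astype(np.float32)
    (a,b),(u,v),ang=cv2.minAreaRect(w); 
    if u<v: u,v,ang=v,u,ang+90
    return np.array([a,b]),w.mean(0),(ang+90)%180-90,(u,v)
E
python3 - <<'E'
from h import *
im=cv2.imread("pics/top0.png")
for n,p,z in(("tall",(264,184),110),("long",(330,177),50),("tub",(333,250),60),("sq",(265,250),60)):
    print(n,label(im,"top",p,z,rad=16))
print("crate", unproj("top",[(111,160),(230,217),(181,314),(57,250)],60))
print("station",unproj("top",[(375,256),(445,240),(462,295),(391,315)],60))
print("knob",unproj("top",(412,279),104))
print("stand",unproj("top",[(396,181),(430,182),(427,224),(391,221)],10))
c=im[165:335,360:540]; cv2.imwrite("pics/c1.png",cv2.resize(c,None,fx=3.5,fy=3.5,interpolation=cv2.INTER_CUBIC))
c=im[150:275,235:365]; cv2.imwrite("pics/c2.png",cv2.resize(c,None,fx=4.5,fy=4.5,interpolation=cv2.INTER_CUBIC))
E
```

```text
tall (array([628.3994751 ,  39.41946411]), array([627.385   ,  39.827263], dtype=float32), 24.187002182006836, (40.89900207519531, 32.370452880859375))
long (array([ 653.32702637, -123.41745758]), array([ 652.44196, -122.7861 ], dtype=float32), -13.916580200195312, (40.56336212158203, 32.57795715332031))
tub (array([ 467.61322021, -129.06809998]), array([ 466.9554 , -129.97983], dtype=float32), -89.83452728390694, (65.59270477294922, 65.19186401367188))
sq (array([466.18826294,  40.323246  ]), array([465.66275,  40.52598], dtype=float32), -18.86640167236328, (40.979759216308594, 33.12335205078125))
crate [[699.47643183 452.84211202  60.        ]
 [548.33546497 131.9512169   60.        ]
 [307.45965849 242.46215972  60.        ]
 [463.10700507 567.92649888  60.        ]]
station [[ 450.22461587 -236.81586757   60.        ]
 [ 490.75051271 -413.99843624   60.        ]
 [ 355.55737422 -448.59651615   60.        ]
 [ 307.21599041 -272.75633562   60.        ]]
knob [[ 394.00418473 -317.9548539   104.        ]]
stand [[ 655.03442613 -304.46116081   10.        ]
 [ 652.33074854 -396.43057028   10.        ]
 [ 537.64823467 -383.18832547   10.        ]
 [ 545.51692799 -287.74437217   10.        ]]
```

View pics/c1.png

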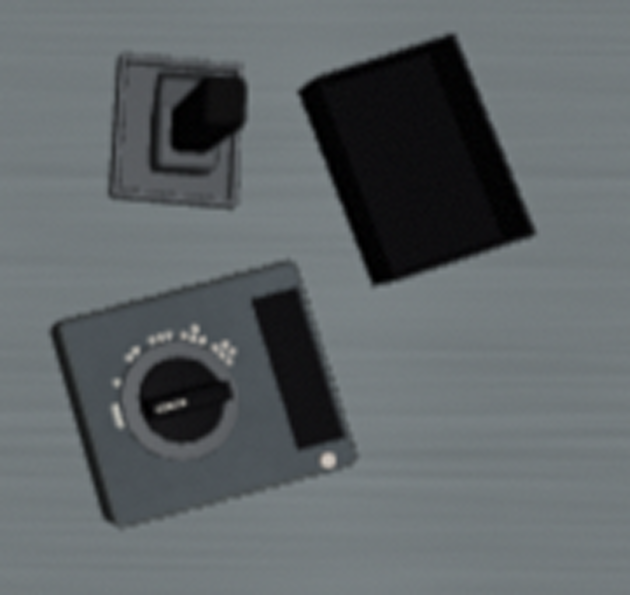

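View pics/c2.png

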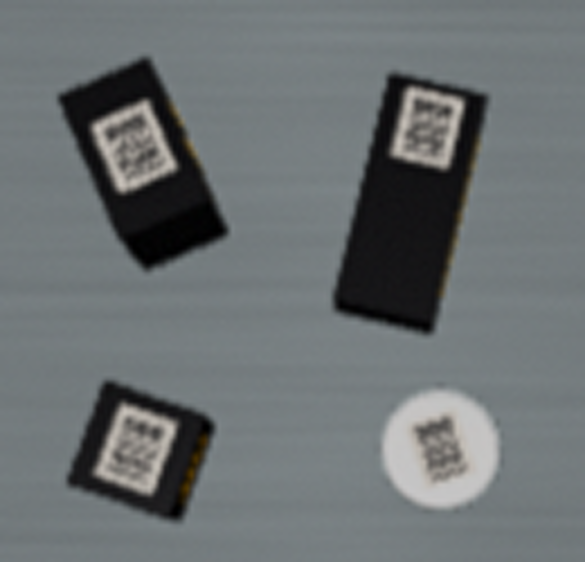

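The zoomed crops show these things:
- **Station:** yaw is about -76°, off mark to the left, dots towards world +x.
- **Scanner:** its handle base sits towards world -x, so scanner +x points roughly along world +x.
- **Packs:** labels are visible on all four.

I'm moving above the knob now.

Call:
{"method": "servo_tool", "body": {
  "deltas": [
    [[0, 0, 0], [0, 0, 9.3]],
    [[0, 0, 0], [0, 0, 9.3]],
    [[0, 0, 0], [0, 0, 9.3]],
    [[0, 0, 0], [0, 0, 9.3]],
    [[0, 0, 0], [0, 0, 9.3]],
    [[0, 0, 0], [0, 0, 9.5]],
    [[-0.045, 0.017, 0], [0, 0, 0]],
    [[-0.045, 0.017, 0], [0, 0, 0]],
    [[-0.045, 0.017, 0], [0, 0, 0]],
    [[-0.045, 0.017, 0], [0, 0, 0]],
    [[-0.045, 0.017, 0], [0, 0, 0]],
    [[-0.045, 0.017, 0], [0, 0, 0]],
    [[-0.045, 0.017, 0], [0, 0, 0]],
    [[-0.045, 0.017, 0], [0, 0, 0]],
    [[-0.045, 0.017, 0], [0, 0, 0]],
    [[-0.045, 0.017, 0], [0, 0, 0]]
  ],
  "fingers": 1
}}

```text
time: 2.15
tool_pos: [453.6, 98.3, 226.6]
tcp_rot: [-3.142, -0.0, 1.819]
contact_force: [-0.7, -0.4, 0.4]
grip_width: 91.8
finger_force: 0.0
```

Call:
{"method": "servo_tool", "body": {
  "deltas": [
    [[-0.044, -0.017, 0], [0, 0, 0]],
    [[-0.044, -0.017, 0], [0, 0, 0]],
    [[-0.044, -0.017, 0], [0, 0, 0]],
    [[-0.044, -0.017, 0], [0, 0, 0]],
    [[-0.044, -0.017, 0], [0, 0, 0]],
    [[-0.044, -0.017, 0], [0, 0, 0]],
    [[-0.044, -0.017, 0], [0, 0, 0]],
    [[-0.044, -0.017, 0], [0, 0, 0]],
    [[-0.044, -0.017, 0], [0, 0, 0]],
    [[0, 0, 0], [0, 0, 0]],
    [[0, 0, 0], [0, 0, 0]]
  ]
}}

```text
time: 3.52
tool_pos: [401.9, -321.0, 226.3]
tcp_rot: [-3.141, -0.002, 1.819]
contact_force: [0.8, 0.4, 0.3]
grip_width: 92.0
finger_force: 0.0
```

```bash
cat >> h.py <<'E'
def to(x,y,z,yawdeg):
    "tool-frame turn (deg about tool z) then shift (mm) after the turn, for a downward tool"
    o=bot.get_obs(); p=o["tool_pos"]; y0=np.degrees(o["tcp_rot"][2]); t=(y0-yawdeg+180)%360-180
    a=np.radians(yawdeg); d=np.array([x,y,z])-p
    print("at",p.round(1),"yaw",round(y0,1),"turn",round(t,1),"shift",np.round([d[0]*np.cos(a)+d[1]*np.sin(a),d[0]*np.sin(a)-d[1]*np.cos(a),-d[2]],1))
E
python3 - <<'E'
from h import *
print(bot.get_obs()["tcp_rot"])
c=cam("wrist"); im=bot.capture("wrist")[:,:,::-1]; cv2.imwrite("pics/w1.png",im)
import pickle; pickle.dump(c,open("pics/w1.pkl","wb"))
print(proj("wrist",[[394.5,-320,104],[394.5,-320,60]],c))
to(394.5,-320,78,104)
E
```

```text
[-3.14131944e+00 -1.50251501e-03  1.81899541e+00]
[[312.73314602 190.6477675 ]
 [313.69149016 180.12004879]]
at [ 402.1 -320.6  226.5] yaw 104.3 turn 0.3 shift [  2.4  -7.2 148.5]
```

View pics/w1.png

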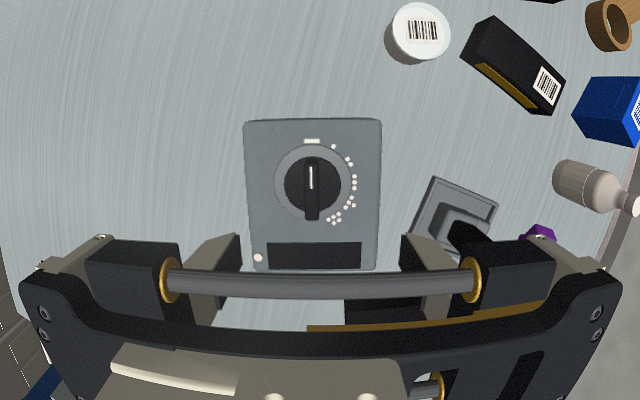

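The wrist view shows the knob bar from (311,159) to (312,220) and box corners at (244,121) and (381,119). The stand corners are near (433,178) and (498,206).

Run:
```python
from h import *
import pickle; c=pickle.load(open("pics/w1.pkl","rb"))
f=lambda p,z:unproj("wrist",p,z,c)[:,:2]
b=f([(311,159),(312.5,220)],104); d=b[1]-b[0]; print("bar",b.mean(0),np.degrees(np.arctan2(d[1],d[0])),np.hypot(*d))
b=f([(244,121),(381,119)],60); d=b[0]-b[1]; print("box -x edge",b,np.hypot(*d),np.degrees(np.arctan2(d[1],d[0]))+90)
print("disc", f([(312.5,184)],70))
print("offmark",f([(311.5,141)],60))
b=f([(433,178),(498,206)],16);d=b[1]-b[0];print("stand",b,np.hypot(*d),np.degrees(np.arctan2(d[1],d[0])))
t=unproj("top",[(394.3,180.7),(429.1,183.6),(427.1,224.4),(391.4,221.3)],16)
print(t,t.mean(0)); print("handletop",unproj("top",(423.7,193.6),153))
```

```text
bar [ 393.51864945 -319.89085257] -74.87249186077915 59.246655687987804
box -x edge [[ 307.3019678  -275.14905831]
 [ 446.84831624 -238.35029513]] 144.31677773344833 -75.22724223750143
disc [[ 393.93735747 -322.05879163]]
offmark [[ 382.13105779 -279.66235601]]
stand [[ 542.01932773 -289.15742908]
 [ 654.75160216 -299.98541586]] 113.25109710848186 -5.4864551550075555
[[ 654.45590816 -298.8144332    16.        ]
 [ 646.51336042 -392.21669029   16.        ]
 [ 535.81820395 -381.88646302   16.        ]
 [ 543.90896305 -287.78393595   16.        ]] [ 595.1741089  -340.17538062   16.        ]
handletop [[ 591.22841198 -342.48742762  153.        ]]
```

Call:
{"method": "servo_tool", "body": {
  "deltas": [
    [[0.002, -0.008, 0.03], [0, 0, -0.7]],
    [[0, 0, 0.04], [0, 0, 0]],
    [[0, 0, 0.035], [0, 0, 0]],
    [[0, 0, 0.025], [0, 0, 0]],
    [[0, 0, 0.018], [0, 0, 0]],
    [[0, 0, 0], [0, 0, 0]],
    [[0, 0, 0], [0, 0, 0]]
  ]
}}

```text
time: 4.45
tool_pos: [394.5, -321.4, 79.6]
tcp_rot: [3.141, 0.001, 1.833]
contact_force: [-0.1, -0.1, 0.7]
grip_width: 91.7
finger_force: 0.0
```

Call:
{"method": "servo_tool", "body": {
  "deltas": [
    [[0, 0, 0], [0, 0, 0]],
    [[0, 0, 0], [0, 0, 0]],
    [[0, 0, 0], [0, 0, 0]],
    [[0, 0, 0], [0, 0, 0]],
    [[0, 0, 0], [0, 0, 0]],
    [[0, 0, 0], [0, 0, 0]],
    [[0, 0, 0], [0, 0, 0]],
    [[0, 0, 0], [0, 0, 0]]
  ],
  "fingers": 0
}}

```text
time: 5.45
tool_pos: [393.8, -321.7, 78.7]
tcp_rot: [3.142, -0.0, 1.832]
contact_force: [-0.9, -0.2, -0.1]
grip_width: 16.3
finger_force: 0.0
```

Call:
{"method": "servo_tool", "body": {
  "deltas": [
    [[0, 0, 0], [0, 0, 0]],
    [[0, 0, 0], [0, 0, 0]],
    [[0, 0, 0], [0, 0, 0]]
  ]
}}

```text
time: 5.82
tool_pos: [393.5, -321.8, 78.7]
tcp_rot: [-3.141, -0.0, 1.832]
contact_force: [-3.9, -1.6, 1.6]
grip_width: 14.0
finger_force: 30.0
```

Call:
{"method": "servo_tool", "body": {
  "deltas": [
    [[0, 0, 0], [0, 0, 7.5]],
    [[0, 0, 0], [0, 0, 7.5]],
    [[0, 0, 0], [0, 0, 7.5]],
    [[0, 0, 0], [0, 0, 7.5]],
    [[0, 0, 0], [0, 0, 7.5]],
    [[0, 0, 0], [0, 0, 7.5]],
    [[0, 0, 0], [0, 0, 7.5]],
    [[0, 0, 0], [0, 0, 7.5]],
    [[0, 0, 0], [0, 0, 7.5]],
    [[0, 0, 0], [0, 0, 7.5]],
    [[0, 0, 0], [0, 0, 7.5]],
    [[0, 0, 0], [0, 0, 7.5]],
    [[0, 0, 0], [0, 0, 0]],
    [[0, 0, 0], [0, 0, 0]]
  ]
}}

```text
time: 7.58
tool_pos: [394.9, -322.6, 78.7]
tcp_rot: [3.139, -0.002, 0.264]
contact_force: [2.3, -4.7, -4.8]
grip_width: 14.2
finger_force: 30.0
```

Call:
{"method": "servo_tool", "body": {
  "deltas": [
    [[0, 0, 0], [0, 0, 0]],
    [[0, 0, 0], [0, 0, 0]],
    [[0, 0, 0], [0, 0, 0]],
    [[0, 0, 0], [0, 0, 0]],
    [[0, 0, -0.02], [0, 0, 0]],
    [[0, 0, -0.04], [0, 0, 0]],
    [[0, 0, -0.05], [0, 0, 0]],
    [[0, 0, -0.05], [0, 0, 0]],
    [[0, 0, -0.04], [0, 0, 0]],
    [[0, 0, -0.02], [0, 0, 0]],
    [[0, 0, 0], [0, 0, 0]],
    [[0, 0, 0], [0, 0, 0]]
  ],
  "fingers": 1
}}

```text
time: 9.07
tool_pos: [393.5, -321.3, 297.4]
tcp_rot: [-3.14, 0.001, 0.261]
contact_force: [0.5, 0.8, 0.6]
grip_width: 91.7
finger_force: 0.0
```

Run:
```python
from h import *
c=cam("wrist"); im=bot.capture("wrist")[:,:,::-1]; cv2.imwrite("pics/w2.png",im)
import pickle; pickle.dump(c,open("pics/w2.pkl","wb"))
to(587,-340,270,-5.4)
```

```text
at [ 393.4 -321.2  297.2] yaw 14.9 turn 20.3 shift [194.5   0.5  27.2]
```

View pics/w2.png

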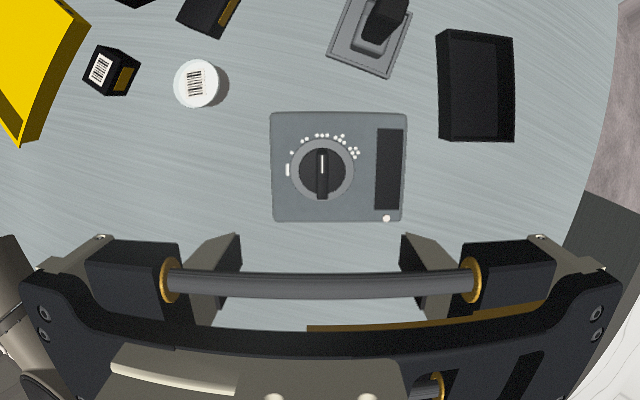

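The selector at (322,163) now points to the middle of the five dot groups, so it is at three dots. Next I go above the scanner.

Call:
{"method": "servo_tool", "body": {
  "deltas": [
    [[0, 0, 0], [0, 0, 10]],
    [[0, 0, 0], [0, 0, 10.3]],
    [[0.04, 0, 0], [0, 0, 0]],
    [[0.04, 0, 0], [0, 0, 0]],
    [[0.04, 0, 0], [0, 0, 0]],
    [[0.04, 0, 0], [0, 0, 0]],
    [[0.034, 0, 0], [0, 0, 0]],
    [[0, 0, 0], [0, 0, 0]],
    [[0, 0, 0], [0, 0, 0]]
  ]
}}

```text
time: 10.25
tool_pos: [586.3, -339.7, 297.4]
tcp_rot: [-3.14, 0.002, -0.093]
contact_force: [-0.6, 0.3, 0.0]
grip_width: 91.6
finger_force: 0.0
```

Run:
```python
from h import *
c=cam("wrist"); im=bot.capture("wrist")[:,:,::-1]; cv2.imwrite("pics/w3.png",im[:330,120:520].repeat(1,0)); cv2.imwrite("pics/w3.png",cv2.resize(im[60:330,160:480],None,fx=2.2,fy=2.2))
import pickle; pickle.dump(c,open("pics/w3.pkl","wb"))
# expected points
a=np.radians(-5.4);Rz=np.array([[np.cos(a),-np.sin(a),0],[np.sin(a),np.cos(a),0],[0,0,1]])
P=[[10,15,153],[10,-15,153],[-26,15,153],[-26,-15,153],[37,23,45],[37,-23,45],[56,48,10],[56,-48,10]]
print(((proj("wrist",np.array(P)@Rz.T+[595,-340,6],c)-[160,60])*2.2).round(0))
to(587,-340,102,-5.4)
```

```text
[[318. 241.]
 [386. 241.]
 [319. 318.]
 [385. 318.]
 [314. 161.]
 [391. 161.]
 [278. 128.]
 [428. 128.]]
at [ 586.1 -339.8  298.2] yaw -5.4 turn 0.0 shift [9.000e-01 1.000e-01 1.962e+02]
```

View pics/w3.png

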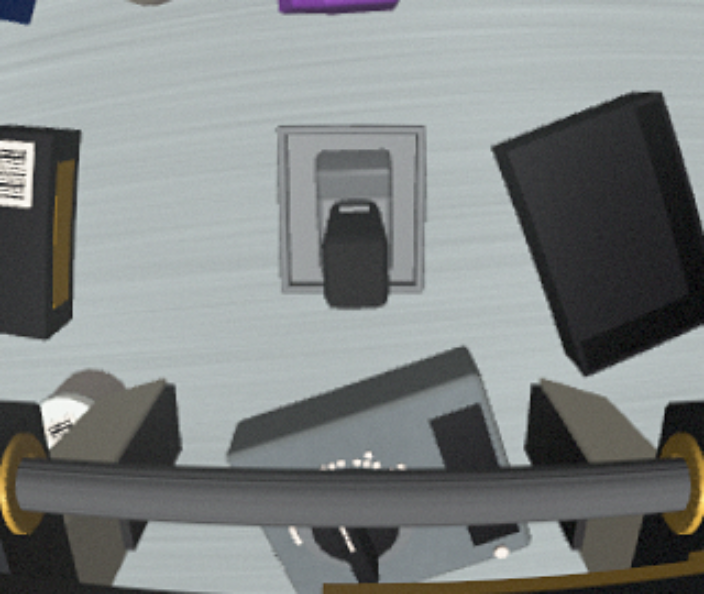

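The stand, the scanner's head at (317–391,150) and its handle all match the prediction within about 3 mm, so I'm grasping.

Call:
{"method": "servo_tool", "body": {
  "deltas": [
    [[0.004, 0.0015, 0.02], [0, 0, 0]],
    [[0, 0, 0.04], [0, 0, 0]],
    [[0, 0, 0.04], [0, 0, 0]],
    [[0, 0, 0.04], [0, 0, 0]],
    [[0, 0, 0.032], [0, 0, 0]],
    [[0, 0, 0.02], [0, 0, 0]],
    [[0, 0, 0], [0, 0, 0]],
    [[0, 0, 0], [0, 0, 0]]
  ]
}}

```text
time: 11.3
tool_pos: [590.9, -342.2, 108.3]
tcp_rot: [3.141, -0.002, -0.094]
contact_force: [-0.2, 0.4, 1.5]
grip_width: 91.4
finger_force: 0.0
```

Call:
{"method": "servo_tool", "body": {
  "deltas": [
    [[0, 0, 0], [0, 0, 0]],
    [[0, 0, 0], [0, 0, 0]],
    [[0, 0, 0], [0, 0, 0]],
    [[0, 0, 0], [0, 0, 0]],
    [[0, 0, 0], [0, 0, 0]],
    [[0, 0, 0], [0, 0, 0]],
    [[0, 0, 0], [0, 0, 0]],
    [[0, 0, 0], [0, 0, 0]],
    [[0, 0, 0], [0, 0, 0]],
    [[0, 0, 0], [0, 0, 0]]
  ],
  "fingers": 0
}}

```text
time: 12.55
tool_pos: [590.8, -341.7, 106.6]
tcp_rot: [-3.141, 0.0, -0.094]
contact_force: [-0.4, 0.3, -1.3]
grip_width: 30.3
finger_force: 29.6
```

Run:
```python
from h import *
print(bot.get_obs()["tool_pos"],bot.get_obs()["tcp_rot"],bot.get_obs()["finger_force"])
im=bot.capture("top")[:,:,::-1]; cv2.imwrite("pics/top1.png",im)
for n,p,z in(("tall",(264,184),110),("long",(330,177),50),("tub",(333,250),60),("sq",(265,250),60)):
    print(n,label(im,"top",p,z,rad=16))
```

```text
[ 590.82386155 -341.66704938  106.627177  ] [-3.14144916e+00  1.02089499e-05 -9.35203797e-02] 29.62580144405365
tall (array([628.47241211,  39.06212616]), array([627.85254,  39.45464], dtype=float32), 22.841672897338867, (42.21352767944336, 33.43672180175781))
long (array([ 653.75097656, -123.57633972]), array([ 652.6916 , -122.77781], dtype=float32), -12.597282409667969, (41.23491668701172, 33.15583801269531))
tub (array([ 466.3727417 , -129.06539917]), array([ 466.8839 , -129.63222], dtype=float32), 0.12926648557186127, (67.66654205322266, 65.59121704101562))Traceback (most recent call last):
  File "<stdin>", line 5, in <module>
  File "h.py", line 23, in label
    k,l,s,_=cv2.connectedComponentsWithStats(m); i=1+np.argmax(s[1:,4])
                                                     ~~~~~~~~~^^^^^^^^^
    return _wrapfunc(a, 'argmax', axis=axis, out=out, **kwds)
    return bound(*args, **kwds)
ValueError: attempt to get argmax of an empty sequence
```

The scanner is gripped with a width of 30.3 mm. The square box label isn't at its old spot, either occluded or knocked, so I'll check it later. Next is the tall carton scan.

Call:
{"method": "servo_tool", "body": {
  "deltas": [
    [[0, 0, -0.01], [0, 0, 0]],
    [[0, 0, -0.03], [0, 0, 0]],
    [[0, 0, -0.035], [0, 0, 0]],
    [[0, 0, -0.035], [0, 0, 0]],
    [[0, 0, -0.035], [0, 0, 0]],
    [[0, 0, -0.025], [0, 0, 0]],
    [[0, 0, -0.01], [0, 0, 0]],
    [[-0.0042, -0.0193, 0], [0, 0, 0]],
    [[-0.0085, -0.038, 0], [0, 0, 0]],
    [[-0.0085, -0.038, 0], [0, 0, 0]],
    [[-0.0085, -0.038, 0], [0, 0, 0]],
    [[-0.0085, -0.038, 0], [0, 0, 0]],
    [[-0.0085, -0.038, 0], [0, 0, 0]],
    [[-0.0085, -0.038, 0], [0, 0, 0]],
    [[-0.0085, -0.038, 0], [0, 0, 0]],
    [[-0.0085, -0.038, 0], [0, 0, 0]],
    [[-0.0085, -0.038, 0], [0, 0, 0]],
    [[-0.004, -0.0193, 0], [0, 0, 0]],
    [[0, 0, 0], [0, 0, 0]],
    [[0, 0, 0], [0, 0, 0]]
  ]
}}

```text
time: 15.1
tool_pos: [542.2, 44.2, 286.5]
tcp_rot: [3.141, 0.0, -0.094]
contact_force: [0.5, -0.5, -0.9]
grip_width: 30.0
finger_force: 29.6
```

Call:
{"method": "servo_tool", "body": {
  "deltas": [
    [[0, 0, 0], [0, 0, 0]],
    [[0, 0, 0], [0, 0, 0]],
    [[0, 0, 0], [0, 0, 0]],
    [[0, 0, 0], [0, 0, 0]],
    [[0, 0, 0], [0, 0, 0]],
    [[0, 0, 0], [0, 0, 0]],
    [[0, 0, 0], [0, 0, 0]],
    [[0, 0, 0], [0, 0, 0]]
  ]
}}

```text
time: 16.1
tool_pos: [542.0, 45.2, 286.7]
tcp_rot: [-3.141, -0.0, -0.093]
contact_force: [-0.1, -0.4, -1.1]
grip_width: 29.7
finger_force: 29.6
```

Run:
```python
from h import *
o=bot.get_obs();print(o["tool_pos"],o["tcp_rot"],o["finger_force"])
c=cam("wrist")
cv2.imwrite("pics/w4.png",bot.capture("wrist")[:330,:,::-1]); 
P=unproj
print("label expected px",proj("wrist",[[628.2,39.3,110]],c))
cv2.imwrite("pics/top2.png",bot.capture("top")[:,:,::-1])
```

```text
[542.0274176   45.18238102 286.7069844 ] [-3.14148065e+00 -2.50668624e-05 -9.34546683e-02] 29.624619483947754
label expected px [[318.36733264 100.95007888]]
```

View pics/w4.png

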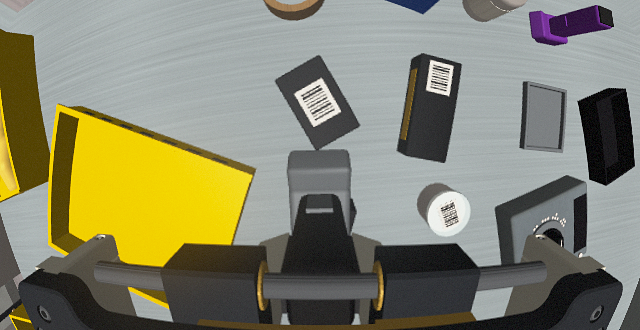

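The wrist view shows the tall label at (319,102), right where it was predicted, and the scanner centred in the grip. I held it there for over a second. Next is the long carton.

Call:
{"method": "servo_tool", "body": {
  "deltas": [
    [[0.005, 0.018, 0], [0, 0, 0]],
    [[0.009, 0.035, 0], [0, 0, 0]],
    [[0.009, 0.035, 0.01], [0, 0, 0]],
    [[0.009, 0.035, 0.02], [0, 0, 0]],
    [[0.006, 0.022, 0.02], [0, 0, 0]],
    [[0.003, 0.012, 0.0107], [0, 0, 0]],
    [[0, 0, 0], [0, 0, 0]],
    [[0, 0, 0], [0, 0, 0]],
    [[0, 0, 0], [0, 0, 0]]
  ]
}}

```text
time: 17.32
tool_pos: [568.5, -114.2, 227.0]
tcp_rot: [3.141, -0.002, -0.092]
contact_force: [0.3, -0.2, -1.8]
grip_width: 30.3
finger_force: 29.6
```

Run:
```python
from h import *
o=bot.get_obs();print(o["tool_pos"],o["tcp_rot"],o["finger_force"])
c=cam("wrist");im=bot.capture("wrist")[:,:,::-1]
cv2.imwrite("pics/w5.png",im) 
a=o["tcp_rot"][2]; t=o["tool_pos"]; aim=t+[86*np.cos(a),86*np.sin(a),-176]
print("aim",aim)
px=proj("wrist",[[653.5,-123.3,50]],c)[0];print(px, label(im,"wrist",px,50,c,rad=32))
px=proj("wrist",[[467,-129.5,60]],c)[0];print("tub",px)
it=bot.capture("top")[:,:,::-1]; cv2.imwrite("pics/top3.png",it)
print(label(it,"top",(265,250),60,rad=22))
```

```text
[ 568.52219284 -114.21527094  226.98452496] [ 3.14144355e+00 -1.58402975e-03 -9.22422634e-02] 29.624745547771454
aim [ 654.15658088 -122.13686078   50.98452496]
[321.52038144 102.05730998] (array([ 652.95062256, -122.06704712]), array([ 652.9035 , -122.07026], dtype=float32), -13.632133483886719, (43.36343765258789, 34.907188415527344))
tub [341.16280955 263.9360979 ]
(array([503.61117554,  70.22183228]), array([504.41907,  70.67236], dtype=float32), 1.8419569730758667, (7.636727333068848, 2.544928789138794))
```

Call:
{"method": "servo_tool", "body": {
  "deltas": [
    [[0, 0, 0], [0, 0, 0]],
    [[0, 0, 0], [0, 0, 0]],
    [[0, 0, 0], [0, 0, 0]],
    [[0, 0, 0], [0, 0, 0]],
    [[0, 0, 0], [0, 0, 0]],
    [[0, 0, 0], [0, 0, 0]],
    [[0, 0, 0], [0, 0, 0]],
    [[0, 0, 0], [0, 0, 0]]
  ]
}}

```text
time: 18.42
tool_pos: [568.2, -115.0, 226.0]
tcp_rot: [-3.142, -0.0, -0.094]
contact_force: [-1.2, 0.2, -0.9]
grip_width: 30.1
finger_force: 29.6
```

View pics/top3.png

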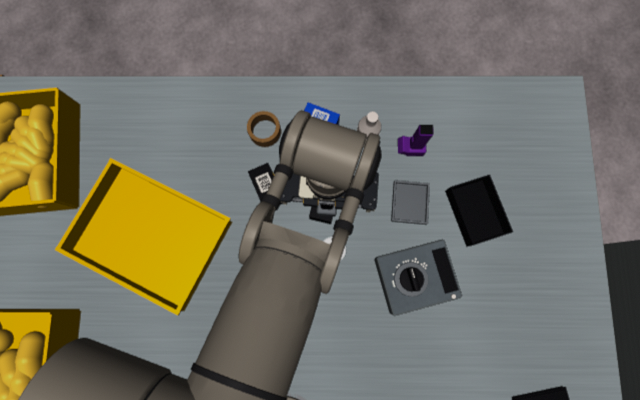

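The arm covers the square box in the top view, so I'll check it with the wrist camera. On to the tub.

Call:
{"method": "servo_tool", "body": {
  "deltas": [
    [[-0.015, 0.002, -0.005], [0, 0, 0]],
    [[-0.035, 0.0045, -0.005], [0, 0, 0]],
    [[-0.04, 0.005, 0], [0, 0, 0]],
    [[-0.04, 0.005, 0], [0, 0, 0]],
    [[-0.035, 0.0045, 0], [0, 0, 0]],
    [[-0.02, 0.003, 0], [0, 0, 0]],
    [[0, 0, 0], [0, 0, 0]],
    [[0, 0, 0], [0, 0, 0]],
    [[0, 0, 0], [0, 0, 0]]
  ]
}}

```text
time: 19.55
tool_pos: [382.3, -121.6, 236.0]
tcp_rot: [-3.142, -0.0, -0.093]
contact_force: [-0.3, 0.3, -1.2]
grip_width: 29.8
finger_force: 29.6
```

Run:
```python
from h import *
o=bot.get_obs();print(o["tool_pos"],o["tcp_rot"],o["finger_force"])
c=cam("wrist");im=bot.capture("wrist")[:,:,::-1]
cv2.imwrite("pics/w6.png",im) 
a=o["tcp_rot"][2]; t=o["tool_pos"]; aim=t+[86*np.cos(a),86*np.sin(a),-176]
print("aim",aim)
px=proj("wrist",[[467,-129.5,60]],c)[0];print(px, label(im,"wrist",px,60,c,rad=50))
px=proj("wrist",[[466,40.4,60]],c)[0];print("sq",px, label(im,"wrist",px,60,c,rad=32))
```

```text
[ 382.30603546 -121.64358678  235.99101614] [-3.14153169e+00 -2.46596644e-04 -9.31227440e-02] 29.62466150522232
aim [ 467.93341549 -129.64057295   59.99101614]
[320.37570227 102.19518389] (array([ 468.68179321, -129.19824219]), array([ 467.91238, -129.16771], dtype=float32), -89.85204714536667, (106.47763061523438, 105.8635482788086))
sq [173.66563231 123.97077968] (array([465.1703186 ,  41.72180939]), array([465.27338 ,  41.467583], dtype=float32), -18.753890991210938, (42.94419860839844, 34.768653869628906))
```

View pics/w6.png

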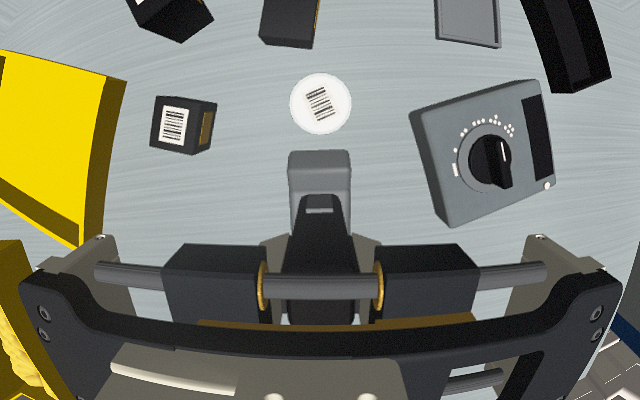

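The tub is at (320,103), as predicted, and the square box hasn't moved (173,125). I hold here, then go to the square box.

Call:
{"method": "servo_tool", "body": {
  "deltas": [
    [[0, 0, 0], [0, 0, 0]],
    [[0, 0, 0], [0, 0, 0]],
    [[0, 0, 0], [0, 0, 0]],
    [[0, 0, 0], [0, 0, 0]],
    [[0, 0, 0], [0, 0, 0]],
    [[0, 0, 0], [0, 0, 0]],
    [[0, 0, 0], [0, 0, 0]],
    [[0, 0, 0], [0, 0, 0]],
    [[-0.002, -0.015, 0], [0, 0, 0]],
    [[-0.003, -0.03, 0], [0, 0, 0]],
    [[-0.004, -0.035, 0], [0, 0, 0]],
    [[-0.004, -0.035, 0], [0, 0, 0]],
    [[-0.004, -0.035, 0], [0, 0, 0]],
    [[-0.002, -0.0205, 0], [0, 0, 0]],
    [[0, 0, 0], [0, 0, 0]],
    [[0, 0, 0], [0, 0, 0]]
  ]
}}

```text
time: 21.6
tool_pos: [378.6, 49.9, 236.0]
tcp_rot: [3.141, -0.0, -0.093]
contact_force: [-0.3, -0.1, -1.2]
grip_width: 30.0
finger_force: 29.6
```

Call:
{"method": "servo_tool", "body": {
  "deltas": [
    [[0, 0, 0], [0, 0, 0]],
    [[0, 0, 0], [0, 0, 0]],
    [[0, 0, 0], [0, 0, 0]],
    [[0, 0, 0], [0, 0, 0]],
    [[0, 0, 0], [0, 0, 0]],
    [[0, 0, 0], [0, 0, 0]],
    [[0, 0, 0], [0, 0, 0]],
    [[0, 0, 0], [0, 0, 0]]
  ]
}}

```text
time: 22.6
tool_pos: [378.8, 49.9, 236.0]
tcp_rot: [-3.142, -0.0, -0.093]
contact_force: [0.2, -0.6, -2.5]
grip_width: 30.0
finger_force: 29.6
```

Run:
```python
from h import *
o=bot.get_obs();print(o["tool_pos"],o["tcp_rot"],o["finger_force"])
c=cam("wrist");im=bot.capture("wrist")[:,:,::-1]
cv2.imwrite("pics/w7.png",im) 
a=o["tcp_rot"][2]; t=o["tool_pos"]; print("aim",t+[86*np.cos(a),86*np.sin(a),-176])
px=proj("wrist",[[465.2,41.6,60]],c)[0];print("sq",px, label(im,"wrist",px,60,c,rad=32))
px=proj("wrist",[[467,-129.5,60]],c)[0];print("tub",px, label(im,"wrist",px,60,c,rad=50))
to(590.8,-341.7,290,-5.4)
```

```text
[378.76018608  49.92404669 236.00956753] [-3.14151701e+00 -2.41707918e-05 -9.34627161e-02] 29.624588191509247
aim [464.38484241  41.89795005  60.00956753]
sq [320.64335029 100.47143292] (array([464.99517822,  41.49816895]), array([465.0086 ,  41.59316], dtype=float32), -19.349159240722656, (42.49919128417969, 34.88401794433594))
tub [469.32260645  92.74775098] (array([ 468.41491699, -134.6960144 ]), array([ 468.69934, -134.51035], dtype=float32), -81.84465789794922, (136.50218200683594, 116.65526580810547))
at [378.7  49.9 236. ] yaw -5.4 turn 0.0 shift [248.  369.9 -54. ]
```

All four scans are done. The scanner goes back to its stand.

Call:
{"method": "servo_tool", "body": {
  "deltas": [
    [[0, 0, -0.02], [0, 0, 0]],
    [[0, 0, -0.034], [0, 0, 0]],
    [[0.012, 0.018, 0], [0, 0, 0]],
    [[0.022, 0.033, 0], [0, 0, 0]],
    [[0.024, 0.0355, 0], [0, 0, 0]],
    [[0.024, 0.0355, 0], [0, 0, 0]],
    [[0.024, 0.0355, 0], [0, 0, 0]],
    [[0.024, 0.0355, 0], [0, 0, 0]],
    [[0.024, 0.0355, 0], [0, 0, 0]],
    [[0.024, 0.0355, 0], [0, 0, 0]],
    [[0.024, 0.0355, 0], [0, 0, 0]],
    [[0.022, 0.033, 0], [0, 0, 0]],
    [[0.016, 0.024, 0], [0, 0, 0]],
    [[0.008, 0.0135, 0], [0, 0, 0]],
    [[0, 0, 0], [0, 0, 0]],
    [[0, 0, 0], [0, 0, 0]]
  ]
}}

```text
time: 24.65
tool_pos: [591.0, -341.0, 289.8]
tcp_rot: [-3.141, 0.001, -0.093]
contact_force: [0.7, 0.1, -0.9]
grip_width: 29.6
finger_force: 29.6
```

Run:
```python
from h import *
to(590.8,-341.7,107.5,-5.4)
```

```text
at [ 591.  -341.   289.8] yaw -5.3 turn 0.1 shift [-1.000e-01  8.000e-01  1.823e+02]
```

Call:
{"method": "servo_tool", "body": {
  "deltas": [
    [[-0.002, 0, 0.02], [0, 0, 0]],
    [[0, 0, 0.04], [0, 0, 0]],
    [[0, 0, 0.04], [0, 0, 0]],
    [[0, 0, 0.03], [0, 0, 0]],
    [[0, 0, 0.025], [0, 0, 0]],
    [[0, 0, 0.015], [0, 0, 0]],
    [[0, 0, 0.008], [0, 0, 0]],
    [[0, 0, 0.003], [0, 0, 0]],
    [[0, 0, 0.001], [0, 0, 0]],
    [[0, 0, 0], [0, 0, 0]],
    [[0, 0, 0], [0, 0, 0]]
  ]
}}

```text
time: 26.02
tool_pos: [589.3, -341.6, 108.5]
tcp_rot: [3.141, -0.001, -0.093]
contact_force: [0.2, -0.2, -1.3]
grip_width: 29.8
finger_force: 29.6
```

Call:
{"method": "servo_tool", "body": {
  "deltas": [
    [[0, 0, 0.0012], [0, 0, 0]],
    [[0, 0, 0], [0, 0, 0]],
    [[0, 0, 0], [0, 0, 0]]
  ]
}}

```text
time: 26.4
tool_pos: [589.2, -341.4, 106.8]
tcp_rot: [-3.141, -0.0, -0.093]
contact_force: [0.9, 0.8, -1.7]
grip_width: 30.2
finger_force: 29.6
```

Call:
{"method": "servo_tool", "body": {
  "deltas": [
    [[0, 0, 0], [0, 0, 0]],
    [[0, 0, 0], [0, 0, 0]],
    [[0, 0, 0], [0, 0, 0]],
    [[0, 0, 0], [0, 0, 0]],
    [[0, 0, 0], [0, 0, 0]],
    [[0, 0, 0], [0, 0, 0]],
    [[0, 0, -0.01], [0, 0, 0]],
    [[0, 0, -0.03], [0, 0, 0]],
    [[0, 0, -0.05], [0, 0, 0]],
    [[0, 0, -0.05], [0, 0, 0]],
    [[0, 0, -0.04], [0, 0, 0]],
    [[0, 0, -0.01], [0, 0, 0]],
    [[0, 0, 0], [0, 0, 0]],
    [[0, 0, 0], [0, 0, 0]]
  ],
  "fingers": 1
}}

```text
time: 28.15
tool_pos: [588.7, -341.1, 294.6]
tcp_rot: [-3.14, 0.003, -0.094]
contact_force: [-0.3, -0.2, -0.0]
grip_width: 91.7
finger_force: 0.0
```

Run:
```python
from h import *
c=cam("wrist"); im=bot.capture("wrist")[:,:,::-1]; cv2.imwrite("pics/w8.png",cv2.resize(im[60:330,160:480],None,fx=2.2,fy=2.2))
a=np.radians(-5.4);Rz=np.array([[np.cos(a),-np.sin(a),0],[np.sin(a),np.cos(a),0],[0,0,1]])
P=[[10,15,153],[10,-15,153],[-26,15,153],[-26,-15,153],[37,23,45],[37,-23,45],[56,48,10],[56,-48,10]]
print(((proj("wrist",np.array(P)@Rz.T+[595,-340,6],c)-[160,60])*2.2).round(0))
```

```text
[[316. 247.]
 [384. 247.]
 [317. 325.]
 [383. 325.]
 [312. 165.]
 [390. 165.]
 [276. 131.]
 [427. 131.]]
```

View pics/w8.png

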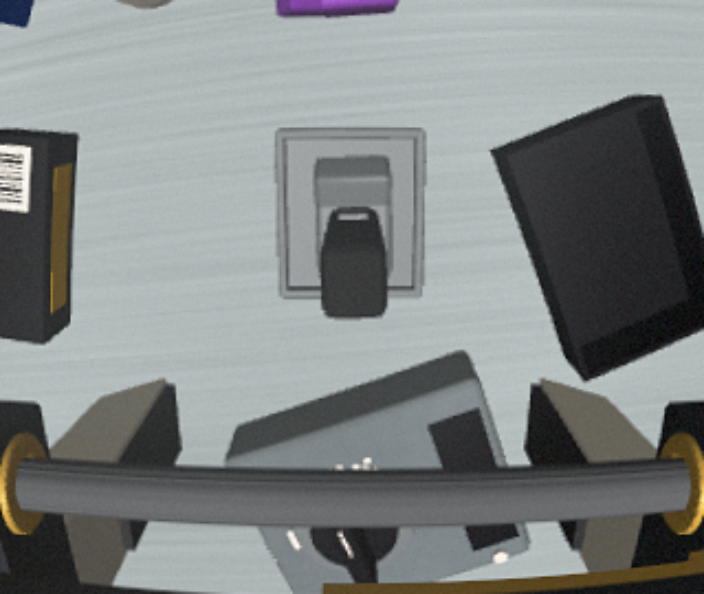

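The scanner is upright and within about 3 mm of the seat's centre. Next I'm picking up the tall carton.

Call:
{"method": "servo_tool", "body": {
  "deltas": [
    [[0, 0, 0], [0, 0, -9.8]],
    [[0, 0, 0], [0, 0, -9.8]],
    [[0, 0, 0], [0, 0, -9.8]],
    [[0.0191, -0.0331, 0], [0, 0, 0]],
    [[0.0191, -0.0331, 0], [0, 0, 0]],
    [[0.0191, -0.0331, 0], [0, 0, 0]],
    [[0.0191, -0.0331, 0], [0, 0, 0]],
    [[0.0191, -0.0331, 0], [0, 0, 0]],
    [[0.0191, -0.0331, 0], [0, 0, 0]],
    [[0.0191, -0.0331, 0], [0, 0, 0]],
    [[0.0191, -0.0331, 0], [0, 0, 0]],
    [[0.0191, -0.0331, 0], [0, 0, 0]],
    [[0.0191, -0.0331, 0], [0, 0, 0]],
    [[0, 0, 0.04], [0, 0, 0]],
    [[0, 0, 0.04], [0, 0, 0]],
    [[0, 0, 0], [0, 0, 0]],
    [[0, 0, 0], [0, 0, 0]]
  ]
}}

```text
time: 30.32
tool_pos: [629.3, 38.5, 217.9]
tcp_rot: [3.141, -0.001, 0.419]
contact_force: [-0.0, -0.8, 0.8]
grip_width: 92.1
finger_force: 0.0
```

```bash
cat >> h.py <<'E'
def wlab(tag,xy,z,rad=40,th=130):
    c=cam("wrist");im=bot.capture("wrist")[:,:,::-1]; cv2.imwrite(f"pics/{tag}.png",im)
    px=proj("wrist",[[*xy,z]],c)[0]; print(tag,px.round(0),label(im,"wrist",px,z,c,rad=rad,th=th))
E
python3 - <<'E'
from h import *
wlab("w9",(628.2,39.3),110)
to(628,39.2,78,24)
E
```

```text
w9 [319. 198.] (array([626.7923584 ,  40.90335846]), array([627.3808  ,  40.658585], dtype=float32), 24.819171905517578, (42.211448669433594, 34.261497497558594))
at [629.6  38.5 218.6] yaw 24.0 turn 0.0 shift [ -1.2  -1.3 140.6]
```

Call:
{"method": "servo_tool", "body": {
  "deltas": [
    [[-0.001, -0.002, 0.03], [0, 0, -0.5]],
    [[0, 0, 0.04], [0, 0, 0]],
    [[0, 0, 0.035], [0, 0, 0]],
    [[0, 0, 0.02], [0, 0, 0]],
    [[0, 0, 0.014], [0, 0, 0]],
    [[0, 0, 0], [0, 0, 0]]
  ]
}}

```text
time: 31.12
tool_pos: [627.2, 40.0, 78.0]
tcp_rot: [-3.142, -0.0, 0.428]
contact_force: [0.2, 0.3, 0.4]
grip_width: 91.6
finger_force: 0.0
```

Call:
{"method": "servo_tool", "body": {
  "deltas": [
    [[0, 0, 0], [0, 0, 0]],
    [[0, 0, 0], [0, 0, 0]],
    [[0, 0, 0], [0, 0, 0]],
    [[0, 0, 0], [0, 0, 0]],
    [[0, 0, 0], [0, 0, 0]],
    [[0, 0, 0], [0, 0, 0]],
    [[0, 0, 0], [0, 0, 0]]
  ],
  "fingers": 0
}}

```text
time: 32.0
tool_pos: [627.1, 40.1, 78.1]
tcp_rot: [3.141, -0.0, 0.428]
contact_force: [-0.5, 0.6, 2.7]
grip_width: 55.6
finger_force: 30.0
```

Call:
{"method": "servo_tool", "body": {
  "deltas": [
    [[0, 0, -0.015], [0, 0, 0]],
    [[0, 0, -0.03], [0, 0, -10.1]],
    [[0, 0, -0.03], [0, 0, -10.1]],
    [[0, 0, -0.03], [0, 0, -10.1]],
    [[0, 0, -0.017], [0, 0, -10.1]],
    [[0.0074, -0.015, 0], [0, 0, 0]],
    [[0.0148, -0.03, 0], [0, 0, 0]],
    [[0.0148, -0.03, 0], [0, 0, 0]],
    [[0.0148, -0.03, 0], [0, 0, 0]],
    [[0.0148, -0.03, 0], [0, 0, 0]],
    [[0.0148, -0.03, 0], [0, 0, 0]],
    [[0.0148, -0.03, 0], [0, 0, 0]],
    [[0.0148, -0.03, 0], [0, 0, 0]],
    [[0.0148, -0.03, 0], [0, 0, 0]],
    [[0.0148, -0.03, 0], [0, 0, 0]],
    [[0.0074, -0.015, 0], [0, 0, 0]],
    [[0, 0, 0], [0, 0, 0]],
    [[0, 0, 0], [0, 0, 0]]
  ]
}}

```text
time: 34.25
tool_pos: [418.3, 300.6, 199.6]
tcp_rot: [3.141, 0.0, 1.132]
contact_force: [-0.1, -0.8, -2.6]
grip_width: 55.8
finger_force: 30.0
```

Run:
```python
from h import *
to(418,301,84,64.9)
c=cam("wrist"); im=bot.capture("wrist")[:,:,::-1]; cv2.imwrite("pics/w10.png",im)
a=np.radians(64.9);Rz=np.array([[np.cos(a),-np.sin(a),0],[np.sin(a),np.cos(a),0],[0,0,1]])
P=[[175,130,60],[175,-130,60],[-175,-130,60],[-175,130,60]]
print(proj("wrist",np.array(P)@Rz.T+[504.6,348.8,0],c).round(0))
it=bot.capture("top")[:,:,::-1]; cv2.imwrite("pics/top4.png",it)
for n,p,z in(("long",(330,177),50),("tub",(333,250),60),("sq",(265,250),60)):
    try: print(n,label(it,"top",p,z,rad=20))
    except Exception: print(n,"hidden")
```

```text
at [418.3 300.6 199.6] yaw 64.9 turn -0.0 shift [  0.3  -0.4 115.6]
[[248. -53.]
 [491. -34.]
 [476. 266.]
 [256. 271.]]
long (array([ 653.63525391, -123.49381256]), array([ 652.42706, -122.71908], dtype=float32), -13.916580200195312, (41.19843673706055, 32.57795715332031))
tub (array([ 445.12219238, -151.618927  ]), array([ 445.986  , -150.24467], dtype=float32), 89.88900756835938, (55.354698181152344, 54.87070083618164))
sq (array([466.25997925,  40.46138763]), array([465.3621  ,  41.210205], dtype=float32), -19.139381408691406, (41.101558685302734, 33.57032012939453))
```

View pics/w10.png

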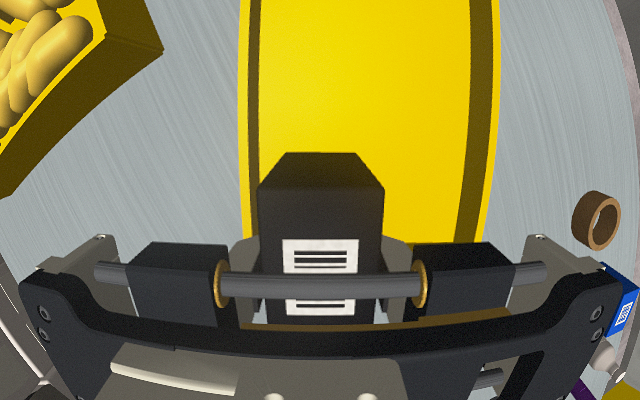

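The carton is held upright over the crate, whose walls at about x=245 and 488 match the estimate. The tub has been knocked to about (445,-151). I'm lowering the carton now.

Call:
{"method": "servo_tool", "body": {
  "deltas": [
    [[0, 0, 0.03], [0, 0, 0]],
    [[0, 0, 0.03], [0, 0, 0]],
    [[0, 0, 0.025], [0, 0, 0]],
    [[0, 0, 0.015], [0, 0, 0]],
    [[0, 0, 0.009], [0, 0, 0]],
    [[0, 0, 0.005], [0, 0, 0]],
    [[0, 0, 0.002], [0, 0, 0]],
    [[0, 0, 0], [0, 0, 0]],
    [[0, 0, 0], [0, 0, 0]]
  ]
}}

```text
time: 35.48
tool_pos: [418.1, 301.4, 84.3]
tcp_rot: [3.141, -0.001, 1.134]
contact_force: [0.2, -0.2, -2.5]
grip_width: 55.8
finger_force: 30.0
```

Call:
{"method": "servo_tool", "body": {
  "deltas": [
    [[0, 0, 0.0005], [0, 0, 0]],
    [[0, 0, 0], [0, 0, 0]],
    [[0, 0, 0], [0, 0, 0]]
  ]
}}

```text
time: 35.85
tool_pos: [417.9, 301.3, 83.4]
tcp_rot: [3.142, -0.0, 1.133]
contact_force: [-0.1, -0.3, -3.6]
grip_width: 56.1
finger_force: 30.0
```

Call:
{"method": "servo_tool", "body": {
  "deltas": [
    [[0, 0, 0], [0, 0, 0]],
    [[0, 0, 0], [0, 0, 0]],
    [[0, 0, 0], [0, 0, 0]],
    [[0, 0, 0], [0, 0, 0]],
    [[0, 0, -0.015], [0, 0, 0]],
    [[0, 0, -0.04], [0, 0, 0]],
    [[0, 0, -0.04], [0, 0, 0]],
    [[0, 0, -0.04], [0, 0, 0]],
    [[0, 0, 0], [0, 0, 9.8]],
    [[0, 0, 0], [0, 0, 9.8]],
    [[0, 0, 0], [0, 0, 9.8]],
    [[0, 0, 0], [0, 0, 9.8]],
    [[0, 0, 0], [0, 0, 9.8]],
    [[0, 0, 0], [0, 0, 9.8]],
    [[0, 0, 0], [0, 0, 9.8]],
    [[0, 0, 0], [0, 0, 9.8]]
  ],
  "fingers": 0.85
}}

```text
time: 37.85
tool_pos: [417.9, 301.2, 219.5]
tcp_rot: [-3.141, -0.001, -0.24]
contact_force: [0.2, 0.5, 0.4]
grip_width: 78.0
finger_force: 0.0
```

Call:
{"method": "servo_tool", "body": {
  "deltas": [
    [[0.026, 0.0324, 0], [0, 0, 0]],
    [[0.026, 0.0324, 0], [0, 0, 0]],
    [[0.026, 0.0324, 0], [0, 0, 0]],
    [[0.026, 0.0324, 0], [0, 0, 0]],
    [[0.026, 0.0324, 0], [0, 0, 0]],
    [[0.026, 0.0324, 0], [0, 0, 0]],
    [[0.026, 0.0324, 0], [0, 0, 0]],
    [[0.026, 0.0324, 0], [0, 0, 0]],
    [[0.026, 0.0324, 0], [0, 0, 0]],
    [[0.026, 0.0324, 0], [0, 0, 0]],
    [[0.026, 0.0324, 0], [0, 0, 0]],
    [[0, 0, 0.03], [0, 0, 0]],
    [[0, 0, 0], [0, 0, 0]],
    [[0, 0, 0], [0, 0, 0]]
  ],
  "fingers": 1
}}

```text
time: 39.6
tool_pos: [613.4, -111.6, 189.8]
tcp_rot: [-3.142, -0.001, -0.234]
contact_force: [-0.6, 0.9, 1.1]
grip_width: 91.8
finger_force: 0.0
```

Run:
```python
from h import *
wlab("w11",(653.1,-122.4),50)
to(612.3,-112.6,20,-13.5)
it=bot.capture("top")[:,:,::-1]; cv2.imwrite("pics/top5.png",it)
pt=proj("top",[[418,301,115]])[0]
print("tall in crate",label(it,"top",pt,115,rad=18))
```

```text
w11 [322. 147.] (array([ 652.4942627 , -121.99052429]), array([ 652.6047 , -121.99198], dtype=float32), -13.415061950683594, (42.1155891418457, 34.22951889038086))
at [ 613.6 -111.5  190.1] yaw -13.4 turn 0.1 shift [ -1.    1.3 170.1]
tall in crate (array([419.27581787, 300.95568848]), array([418.54788, 300.2659 ], dtype=float32), 64.8800048828125, (41.875518798828125, 32.79789733886719))
```

Call:
{"method": "servo_tool", "body": {
  "deltas": [
    [[-0.0015, 0.001, 0.03], [0, 0, 0]],
    [[0, 0, 0.04], [0, 0, 0]],
    [[0, 0, 0.04], [0, 0, 0]],
    [[0, 0, 0.03], [0, 0, 0]],
    [[0, 0, 0.02], [0, 0, 0]],
    [[0, 0, 0.01], [0, 0, 0]],
    [[0, 0, 0], [0, 0, 0]]
  ]
}}

```text
time: 40.58
tool_pos: [611.6, -112.4, 18.7]
tcp_rot: [-3.141, -0.0, -0.234]
contact_force: [-0.4, 0.3, -1.2]
grip_width: 91.6
finger_force: 0.0
```

Call:
{"method": "servo_tool", "body": {
  "deltas": [
    [[0, 0, 0], [0, 0, 0]],
    [[0, 0, 0], [0, 0, 0]],
    [[0, 0, 0], [0, 0, 0]],
    [[0, 0, 0], [0, 0, 0]],
    [[0, 0, 0], [0, 0, 0]],
    [[0, 0, 0], [0, 0, 0]],
    [[0, 0, 0], [0, 0, 0]]
  ],
  "fingers": 0
}}

```text
time: 41.45
tool_pos: [611.6, -112.6, 18.7]
tcp_rot: [-3.142, -0.0, -0.235]
contact_force: [-1.6, -0.0, 4.3]
grip_width: 59.9
finger_force: 30.0
```

Call:
{"method": "servo_tool", "body": {
  "deltas": [
    [[0, 0, -0.015], [0, 0, 0]],
    [[0, 0, -0.035], [0, 0, 0]],
    [[0, 0, -0.04], [0, 0, 0]],
    [[0, 0, -0.04], [0, 0, 0]],
    [[0, 0, -0.04], [0, 0, 0]],
    [[0, 0, -0.03], [0, 0, 0]],
    [[0, 0, 0], [0, 0, -9.8]],
    [[0, 0, 0], [0, 0, -9.8]],
    [[0, 0, 0], [0, 0, -9.8]],
    [[0, 0, 0], [0, 0, -9.8]],
    [[0, 0, 0], [0, 0, -9.8]],
    [[0, 0, 0], [0, 0, -9.8]],
    [[0, 0, 0], [0, 0, -9.8]],
    [[0, 0, 0], [0, 0, -9.8]]
  ]
}}

```text
time: 43.2
tool_pos: [611.1, -112.4, 218.4]
tcp_rot: [-3.141, -0.0, 1.139]
contact_force: [0.7, 0.1, -2.1]
grip_width: 59.6
finger_force: 30.0
```

Call:
{"method": "servo_tool", "body": {
  "deltas": [
    [[0.0174, -0.0135, 0], [0, 0, 0]],
    [[0.0348, -0.027, 0], [0, 0, 0]],
    [[0.0348, -0.027, 0], [0, 0, 0]],
    [[0.0348, -0.027, 0], [0, 0, 0]],
    [[0.0348, -0.027, 0], [0, 0, 0]],
    [[0.0348, -0.027, 0], [0, 0, 0]],
    [[0.0348, -0.027, 0], [0, 0, 0]],
    [[0.0348, -0.027, 0], [0, 0, 0]],
    [[0.0348, -0.027, 0], [0, 0, 0]],
    [[0.0348, -0.027, 0], [0, 0, 0]],
    [[0.0348, -0.027, 0], [0, 0, 0]],
    [[0.0348, -0.027, 0], [0, 0, 0]],
    [[0.0348, -0.027, 0], [0, 0, 0]],
    [[0.0174, -0.0135, 0], [0, 0, 0]],
    [[0, 0, 0], [0, 0, 0]],
    [[0, 0, 0], [0, 0, 0]]
  ]
}}

```text
time: 45.2
tool_pos: [484.5, 445.6, 218.3]
tcp_rot: [-3.141, 0.001, 1.132]
contact_force: [0.1, -0.3, -3.3]
grip_width: 59.7
finger_force: 30.0
```

Run:
```python
from h import *
to(486,445.9,24,64.9); print(bot.get_obs()["grip_width"],bot.get_obs()["finger_force"])
```

```text
at [484.5 445.6 218.3] yaw 64.9 turn -0.0 shift [  0.9   1.2 194.3]
59.670495749400345 29.99885469675064
```

Call:
{"method": "servo_tool", "body": {
  "deltas": [
    [[0.001, 0.001, 0.02], [0, 0, 0]],
    [[0, 0, 0.04], [0, 0, 0]],
    [[0, 0, 0.04], [0, 0, 0]],
    [[0, 0, 0.035], [0, 0, 0]],
    [[0, 0, 0.025], [0, 0, 0]],
    [[0, 0, 0.015], [0, 0, 0]],
    [[0, 0, 0.01], [0, 0, 0]],
    [[0, 0, 0.006], [0, 0, 0]],
    [[0, 0, 0.003], [0, 0, 0]],
    [[0, 0, 0], [0, 0, 0]],
    [[0, 0, 0], [0, 0, 0]]
  ]
}}

```text
time: 46.58
tool_pos: [486.6, 446.6, 24.9]
tcp_rot: [3.141, -0.001, 1.134]
contact_force: [-0.5, 0.1, -3.2]
grip_width: 59.4
finger_force: 30.0
```

Call:
{"method": "servo_tool", "body": {
  "deltas": [
    [[0, 0, 0.0003], [0, 0, 0]],
    [[0, 0, 0], [0, 0, 0]],
    [[0, 0, 0], [0, 0, 0]]
  ]
}}

```text
time: 46.95
tool_pos: [486.4, 446.4, 24.1]
tcp_rot: [3.142, -0.0, 1.134]
contact_force: [-0.2, 0.7, -2.3]
grip_width: 59.9
finger_force: 30.0
```

Call:
{"method": "servo_tool", "body": {
  "deltas": [
    [[0, 0, 0], [0, 0, 0]],
    [[0, 0, 0], [0, 0, 0]],
    [[0, 0, 0], [0, 0, 0]],
    [[0, 0, 0], [0, 0, 0]],
    [[0, 0, -0.015], [0, 0, 0]],
    [[0, 0, -0.04], [0, 0, 0]],
    [[0, 0, -0.05], [0, 0, 0]],
    [[0, 0, -0.05], [0, 0, 0]],
    [[0, 0, -0.04], [0, 0, 0]],
    [[0, 0, 0], [0, 0, 0]]
  ],
  "fingers": 0.8
}}

```text
time: 48.2
tool_pos: [487.8, 447.5, 224.8]
tcp_rot: [3.137, -0.008, 1.134]
contact_force: [0.2, 0.8, 0.4]
grip_width: 73.2
finger_force: 0.0
```

Call:
{"method": "servo_tool", "body": {
  "deltas": [
    [[-0.0399, 0.0154, 0], [0, 0, 0]],
    [[-0.0399, 0.0154, 0], [0, 0, 0]],
    [[-0.0399, 0.0154, 0], [0, 0, 0]],
    [[-0.0399, 0.0154, 0], [0, 0, 0]],
    [[-0.0399, 0.0154, 0], [0, 0, 0]],
    [[-0.0399, 0.0154, 0], [0, 0, 0]],
    [[-0.0399, 0.0154, 0], [0, 0, 0]],
    [[-0.0399, 0.0154, 0], [0, 0, 0]],
    [[-0.0399, 0.0154, 0], [0, 0, 0]],
    [[-0.0399, 0.0154, 0], [0, 0, 0]],
    [[-0.0399, 0.0154, 0], [0, 0, 0]],
    [[-0.0399, 0.0154, 0], [0, 0, 0]],
    [[-0.0399, 0.0154, 0], [0, 0, 0]],
    [[-0.0399, 0.0154, 0], [0, 0, 0]],
    [[0, 0, 0], [0, 0, 0]],
    [[0, 0, 0], [0, 0, 0]]
  ],
  "fingers": 1
}}

```text
time: 50.2
tool_pos: [444.7, -150.4, 218.7]
tcp_rot: [-3.141, -0.001, 1.133]
contact_force: [0.4, -0.0, 0.3]
grip_width: 91.6
finger_force: 0.0
```

Run:
```python
from h import *
wlab("w12",(445.5,-150.5),60,rad=85,th=175)
to(445.5,-150.5,22,64.9)
it=bot.capture("top")[:,:,::-1]; cv2.imwrite("pics/top6.png",it)
for n,P in(("tall",(418,301,115)),("long",(504,485,55)),("long-",(468,407,55)),("sq",(465.5,41,60))):
  try: print(n,label(it,"top",proj("top",[P])[0],P[2],rad=18))
  except Exception: print(n,"none")
```

```text
w12 [321. 184.] (array([ 438.0045166 , -154.74058533]), array([ 438.08075, -154.85483], dtype=float32), -25.0770263671875, (64.98617553710938, 64.76634216308594))
at [ 444.9 -150.1  218.8] yaw 65.0 turn 0.1 shift [-1.000e-01  7.000e-01  1.968e+02]
tall (array([419.27581787, 300.95568848]), array([419.6106 , 300.97583], dtype=float32), 64.8800048828125, (41.875518798828125, 32.79789733886719))
long (array([505.75027466, 484.58636475]), array([506.36594, 484.47473], dtype=float32), 64.67647552490234, (41.6162223815918, 32.088165283203125))
long- none
sq (array([466.37670898,  40.35955811]), array([465.4322 ,  40.92832], dtype=float32), -19.139381408691406, (41.38887405395508, 33.68618392944336))
```

View pics/w12.png

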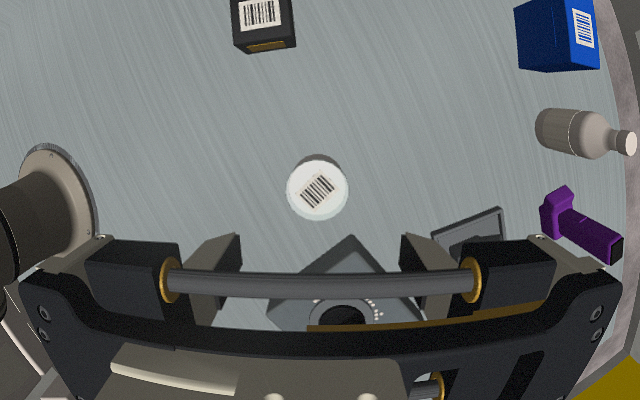

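The wrist view shows the tub upright at (318,188), which is world (438,-155). The tall and long cartons are placed well. I'm grasping the tub.

Call:
{"method": "servo_tool", "body": {
  "deltas": [
    [[-0.007, -0.004, 0.03], [0, 0, 0]],
    [[0, 0, 0.045], [0, 0, 0]],
    [[0, 0, 0.045], [0, 0, 0]],
    [[0, 0, 0.04], [0, 0, 0]],
    [[0, 0, 0.025], [0, 0, 0]],
    [[0, 0, 0.013], [0, 0, 0]],
    [[0, 0, 0.006], [0, 0, 0]],
    [[0, 0, 0], [0, 0, 0]]
  ]
}}

```text
time: 51.3
tool_pos: [438.9, -155.5, 15.4]
tcp_rot: [3.141, -0.0, 1.134]
contact_force: [0.1, -0.3, -0.7]
grip_width: 91.6
finger_force: 0.0
```

Call:
{"method": "servo_tool", "body": {
  "deltas": [
    [[0, 0, 0], [0, 0, 0]],
    [[0, 0, 0], [0, 0, 0]],
    [[0, 0, 0], [0, 0, 0]],
    [[0, 0, 0], [0, 0, 0]],
    [[0, 0, 0], [0, 0, 0]],
    [[0, 0, 0], [0, 0, 0]],
    [[0, 0, 0], [0, 0, 0]]
  ],
  "fingers": 0
}}

```text
time: 52.18
tool_pos: [438.7, -155.7, 15.4]
tcp_rot: [3.141, -0.0, 1.133]
contact_force: [-1.5, 0.5, 5.7]
grip_width: 66.9
finger_force: 30.0
```

Call:
{"method": "servo_tool", "body": {
  "deltas": [
    [[0, 0, -0.01], [0, 0, 0]],
    [[0, 0, -0.03], [0, 0, 0]],
    [[0, 0, -0.04], [0, 0, 0]],
    [[0, 0, -0.04], [0, 0, 0]],
    [[0, 0, -0.04], [0, 0, 0]],
    [[0, 0, -0.04], [0, 0, 0]],
    [[0, 0, 0], [0, 0, 0]],
    [[0, 0, 0], [0, 0, 0]]
  ]
}}

```text
time: 53.18
tool_pos: [437.7, -155.1, 214.0]
tcp_rot: [-3.139, -0.0, 1.134]
contact_force: [-0.3, 0.2, -3.9]
grip_width: 66.8
finger_force: 30.0
```

Run:
```python
from h import *
to(591,396.7,20,64.9)
```

```text
at [ 437.7 -155.1  214. ] yaw 64.9 turn 0.0 shift [564.7 -95.3 194. ]
```

Call:
{"method": "servo_tool", "body": {
  "deltas": [
    [[0.02, -0.0034, 0], [0, 0, 0]],
    [[0.0403, -0.0068, 0], [0, 0, 0]],
    [[0.0403, -0.0068, 0], [0, 0, 0]],
    [[0.0403, -0.0068, 0], [0, 0, 0]],
    [[0.0403, -0.0068, 0], [0, 0, 0]],
    [[0.0403, -0.0068, 0], [0, 0, 0]],
    [[0.0403, -0.0068, 0], [0, 0, 0]],
    [[0.0403, -0.0068, 0], [0, 0, 0]],
    [[0.0403, -0.0068, 0], [0, 0, 0]],
    [[0.0403, -0.0068, 0], [0, 0, 0]],
    [[0.0403, -0.0068, 0], [0, 0, 0]],
    [[0.0403, -0.0068, 0], [0, 0, 0]],
    [[0.0403, -0.0068, 0], [0, 0, 0]],
    [[0.0403, -0.0068, 0], [0, 0, 0]],
    [[0.02, -0.0034, 0], [0, 0, 0]],
    [[0, 0, 0], [0, 0, 0]],
    [[0, 0, 0], [0, 0, 0]]
  ]
}}

```text
time: 55.3
tool_pos: [590.6, 394.5, 213.3]
tcp_rot: [-3.14, 0.003, 1.133]
contact_force: [0.2, -0.5, -3.0]
grip_width: 67.4
finger_force: 30.0
```

Call:
{"method": "servo_tool", "body": {
  "deltas": [
    [[0, 0, 0.02], [0, 0, 0]],
    [[0, 0, 0.04], [0, 0, 0]],
    [[0, 0, 0.04], [0, 0, 0]],
    [[0, 0, 0.035], [0, 0, 0]],
    [[0, 0, 0.02], [0, 0, 0]],
    [[0, 0, 0.015], [0, 0, 0]],
    [[0, 0, 0.008], [0, 0, 0]],
    [[0, 0, 0.005], [0, 0, 0]],
    [[0, 0, 0], [0, 0, 0]],
    [[0, 0, 0], [0, 0, 0]]
  ]
}}

```text
time: 56.55
tool_pos: [591.5, 395.8, 32.9]
tcp_rot: [3.141, -0.001, 1.134]
contact_force: [0.9, -1.2, -3.3]
grip_width: 67.2
finger_force: 30.0
```

Run:
```python
from h import *
to(591,396.7,20.5,64.9); o=bot.get_obs(); print(o["grip_width"],o["contact_force"])
```

```text
at [591.5 395.8  32.9] yaw 65.0 turn 0.1 shift [ 0.6 -0.8 12.4]
67.20754654353439 [ 0.86947366 -1.15508905 -3.34994567]
```

Call:
{"method": "servo_tool", "body": {
  "deltas": [
    [[0, 0, 0.006], [0, 0, 0]],
    [[0, 0, 0.004], [0, 0, 0]],
    [[0, 0, 0.002], [0, 0, 0]],
    [[0, 0, 0], [0, 0, 0]],
    [[0, 0, 0], [0, 0, 0]]
  ]
}}

```text
time: 57.18
tool_pos: [591.1, 395.6, 20.5]
tcp_rot: [3.142, -0.0, 1.134]
contact_force: [-2.1, -1.2, 2.6]
grip_width: 67.6
finger_force: 30.0
```

Call:
{"method": "servo_tool", "body": {
  "deltas": [
    [[0, 0, 0], [0, 0, 0]],
    [[0, 0, 0], [0, 0, 0]],
    [[0, 0, 0], [0, 0, 0]],
    [[0, 0, 0], [0, 0, 0]],
    [[0, 0, -0.015], [0, 0, 0]],
    [[0, 0, -0.04], [0, 0, 0]],
    [[0, 0, -0.05], [0, 0, 0]],
    [[0, 0, -0.05], [0, 0, 0]],
    [[0, 0, -0.04], [0, 0, 0]],
    [[0, 0, 0], [0, 0, 0]]
  ],
  "fingers": 0.83
}}

```text
time: 58.42
tool_pos: [592.7, 396.4, 221.3]
tcp_rot: [3.136, -0.008, 1.134]
contact_force: [-0.2, 0.0, -0.8]
grip_width: 76.4
finger_force: 0.0
```

Run:
```python
from h import *
to(465.5,41,20,-19)
it=bot.capture("top")[:,:,::-1]
P=(465.5,41,60)
try: print(label(it,"top",proj("top",[P])[0],60,rad=22))
except Exception: print("hidden")
```

```text
at [592.7 396.4 221.3] yaw 64.9 turn 83.9 shift [ -4.5 377.5 201.3]
(array([466.16204834,  40.34571075]), array([465.68408,  40.73311], dtype=float32), -19.632850646972656, (41.128875732421875, 33.53620529174805))
```

Call:
{"method": "servo_tool", "body": {
  "deltas": [
    [[0, 0, 0], [0, 0, 9.4]],
    [[0, 0, 0], [0, 0, 9.4]],
    [[0, 0, 0], [0, 0, 9.4]],
    [[0, 0, 0], [0, 0, 9.4]],
    [[0, 0, 0], [0, 0, 9.4]],
    [[0, 0, 0], [0, 0, 9.4]],
    [[0, 0, 0], [0, 0, 9.4]],
    [[0, 0, 0], [0, 0, 9.4]],
    [[0, 0, 0], [0, 0, 9]],
    [[-0.0005, 0.042, 0], [0, 0, 0]],
    [[-0.0005, 0.042, 0], [0, 0, 0]],
    [[-0.0005, 0.042, 0], [0, 0, 0]],
    [[-0.0005, 0.042, 0], [0, 0, 0]],
    [[-0.0005, 0.042, 0], [0, 0, 0]],
    [[-0.0005, 0.042, 0], [0, 0, 0]],
    [[-0.0005, 0.042, 0], [0, 0, 0]],
    [[-0.0005, 0.042, 0], [0, 0, 0]],
    [[-0.0005, 0.042, 0], [0, 0, 0]]
  ],
  "fingers": 1
}}

```text
time: 60.72
tool_pos: [460.8, 39.1, 214.1]
tcp_rot: [3.141, 0.002, -0.336]
contact_force: [0.8, 0.6, -0.5]
grip_width: 91.6
finger_force: 0.0
```

Call:
{"method": "servo_tool", "body": {
  "deltas": [
    [[0, 0, 0], [0, 0, 0]],
    [[0, 0, 0.03], [0, 0, 0]],
    [[0, 0, 0], [0, 0, 0]],
    [[0, 0, 0], [0, 0, 0]]
  ]
}}

```text
time: 61.22
tool_pos: [462.5, 40.7, 185.4]
tcp_rot: [-3.141, 0.0, -0.335]
contact_force: [0.2, 1.0, 0.5]
grip_width: 92.0
finger_force: 0.0
```

Run:
```python
from h import *
wlab("w13",(465.5,41),60)
to(465.3,41.3,20,-19.2)
it=bot.capture("top")[:,:,::-1]; cv2.imwrite("pics/top7.png",it)
P=(591,396.7,65); print("tub",label(it,"top",proj("top",[P])[0],65,rad=20))
```

```text
w13 [319. 189.] (array([465.27612305,  41.70018005]), array([465.55624 ,  41.827637], dtype=float32), -19.24681854248047, (41.214202880859375, 33.68464279174805))
at [462.7  40.6 185.7] yaw -19.2 turn -0.0 shift [  2.2  -1.5 165.7]
tub (array([590.91595459, 392.69158936]), array([591.11444, 392.54868], dtype=float32), -42.193115234375, (63.56060028076172, 63.46186828613281))
```

Call:
{"method": "servo_tool", "body": {
  "deltas": [
    [[0.0022, -0.0015, 0.03], [0, 0, 0]],
    [[0, 0, 0.045], [0, 0, 0]],
    [[0, 0, 0.045], [0, 0, 0]],
    [[0, 0, 0.03], [0, 0, 0]],
    [[0, 0, 0.015], [0, 0, 0]],
    [[0, 0, 0], [0, 0, 0]]
  ]
}}

```text
time: 62.08
tool_pos: [464.6, 41.1, 19.6]
tcp_rot: [3.141, 0.001, -0.336]
contact_force: [0.4, 0.0, 0.5]
grip_width: 92.1
finger_force: 0.0
```

Call:
{"method": "servo_tool", "body": {
  "deltas": [
    [[0, 0, 0], [0, 0, 0]],
    [[0, 0, 0], [0, 0, 0]],
    [[0, 0, 0], [0, 0, 0]],
    [[0, 0, 0], [0, 0, 0]],
    [[0, 0, 0], [0, 0, 0]],
    [[0, 0, 0], [0, 0, 0]],
    [[0, 0, 0], [0, 0, 0]]
  ],
  "fingers": 0
}}

```text
time: 62.95
tool_pos: [465.1, 40.9, 20.5]
tcp_rot: [-3.141, -0.001, -0.336]
contact_force: [-1.0, -0.1, 5.5]
grip_width: 61.9
finger_force: 30.0
```

Call:
{"method": "servo_tool", "body": {
  "deltas": [
    [[0, 0, -0.01], [0, 0, 0]],
    [[0, 0, -0.03], [0, 0, 0]],
    [[0, 0, -0.04], [0, 0, 0]],
    [[0, 0, -0.04], [0, 0, 0]],
    [[0, 0, -0.04], [0, 0, 5.9]],
    [[0, 0, -0.03], [0, 0, 0]],
    [[0, 0, 0], [0, 0, 0]],
    [[0, 0, 0], [0, 0, 0]]
  ]
}}

```text
time: 63.95
tool_pos: [463.9, 40.9, 208.9]
tcp_rot: [3.141, 0.002, -0.439]
contact_force: [-0.5, 0.5, -2.8]
grip_width: 61.9
finger_force: 30.0
```

Run:
```python
from h import *
to(523.2,251.7,25,-25.1)
```

```text
at [463.9  40.9 208.9] yaw -25.2 turn -0.1 shift [ -35.7 -216.   183.9]
```

Call:
{"method": "servo_tool", "body": {
  "deltas": [
    [[-0.004, -0.018, 0], [0, 0, 0]],
    [[-0.006, -0.036, 0], [0, 0, 0]],
    [[-0.006, -0.036, 0], [0, 0, 0]],
    [[-0.006, -0.036, 0], [0, 0, 0]],
    [[-0.006, -0.036, 0], [0, 0, 0]],
    [[-0.005, -0.036, 0], [0, 0, 0]],
    [[-0.003, -0.018, 0], [0, 0, 0]],
    [[0, 0, 0], [0, 0, 0]],
    [[0, 0, 0.03], [0, 0, 0]],
    [[0, 0, 0.04], [0, 0, 0]],
    [[0, 0, 0.04], [0, 0, 0]],
    [[0, 0, 0.03], [0, 0, 0]],
    [[0, 0, 0.02], [0, 0, 0]],
    [[0, 0, 0.01], [0, 0, 0]],
    [[0, 0, 0.005], [0, 0, 0]],
    [[0, 0, 0], [0, 0, 0]],
    [[0, 0, 0], [0, 0, 0]]
  ]
}}

```text
time: 66.08
tool_pos: [524.5, 251.8, 35.9]
tcp_rot: [-3.141, -0.001, -0.439]
contact_force: [-0.9, -0.2, -2.6]
grip_width: 61.9
finger_force: 30.0
```

Run:
```python
from h import *
to(523.2,251.7,25.8,-25.1)
```

```text
at [524.5 251.8  35.9] yaw -25.2 turn -0.1 shift [-1.1  0.6 10.1]
```

Call:
{"method": "servo_tool", "body": {
  "deltas": [
    [[0, 0, 0.006], [0, 0, 0]],
    [[0, 0, 0.003], [0, 0, 0]],
    [[0, 0, 0.0015], [0, 0, 0]],
    [[0, 0, 0], [0, 0, 0]],
    [[0, 0, 0], [0, 0, 0]]
  ]
}}

```text
time: 66.7
tool_pos: [523.9, 251.8, 25.5]
tcp_rot: [-3.141, -0.0, -0.439]
contact_force: [-3.2, -1.3, 8.1]
grip_width: 62.1
finger_force: 30.0
```

Call:
{"method": "servo_tool", "body": {
  "deltas": [
    [[0, 0, 0], [0, 0, 0]],
    [[0, 0, 0], [0, 0, 0]],
    [[0, 0, 0], [0, 0, 0]],
    [[0, 0, 0], [0, 0, 0]],
    [[0, 0, -0.015], [0, 0, 0]],
    [[0, 0, -0.04], [0, 0, 0]],
    [[0, 0, -0.05], [0, 0, 0]],
    [[0, 0, -0.05], [0, 0, 0]],
    [[0, 0, -0.05], [0, 0, 0]],
    [[0, 0, -0.04], [0, 0, 0]],
    [[0, 0, -0.02], [0, 0, 0]],
    [[0, 0, 0], [0, 0, 0]]
  ],
  "fingers": 0.85
}}

```text
time: 68.2
tool_pos: [524.5, 251.9, 292.1]
tcp_rot: [-3.138, -0.003, -0.439]
contact_force: [-0.5, -1.0, -0.3]
grip_width: 78.5
finger_force: 0.0
```

Run:
```python
from h import *
to(393.7,-321.5,240,15)
```

```text
at [524.5 251.9 292.1] yaw -25.2 turn -40.2 shift [-274.7  520.    52.1]
```

Call:
{"method": "servo_tool", "body": {
  "deltas": [
    [[0, 0, 0], [0, 0, -10]],
    [[0, 0, 0], [0, 0, -10]],
    [[0, 0, 0], [0, 0, -10]],
    [[0, 0, 0], [0, 0, -10.2]],
    [[-0.0196, 0.0371, 0], [0, 0, 0]],
    [[-0.0196, 0.0371, 0], [0, 0, 0]],
    [[-0.0196, 0.0371, 0], [0, 0, 0]],
    [[-0.0196, 0.0371, 0], [0, 0, 0]],
    [[-0.0196, 0.0371, 0], [0, 0, 0]],
    [[-0.0196, 0.0371, 0], [0, 0, 0]],
    [[-0.0196, 0.0371, 0], [0, 0, 0]],
    [[-0.0196, 0.0371, 0], [0, 0, 0]],
    [[-0.0196, 0.0371, 0], [0, 0, 0]],
    [[-0.0196, 0.0371, 0], [0, 0, 0]],
    [[-0.0196, 0.0371, 0], [0, 0, 0]],
    [[-0.0196, 0.0371, 0], [0, 0, 0]],
    [[-0.0196, 0.0371, 0], [0, 0, 0]],
    [[-0.0196, 0.0371, 0], [0, 0, 0]],
    [[0, 0, 0], [0, 0, 0]],
    [[0, 0, 0], [0, 0, 0]]
  ],
  "fingers": 1
}}

```text
time: 70.7
tool_pos: [393.5, -320.4, 288.7]
tcp_rot: [-3.14, 0.001, 0.262]
contact_force: [1.2, 0.6, -0.1]
grip_width: 91.5
finger_force: 0.0
```

Run:
```python
from h import *
to(393.7,-321.5,79,15)
it=bot.capture("top")[:,:,::-1]; cv2.imwrite("pics/top8.png",cv2.resize(it[140:330,40:260],None,fx=3,fy=3))
for n,P in(("tall",(418,301,115)),("long",(504,485,55)),("tub",(591,394,65)),("sq",(523.5,252,65))):
  try: print(n,label(it,"top",proj("top",[P])[0],P[2],rad=18))
  except Exception: print(n,"none")
```

```text
at [ 393.5 -320.4  288.7] yaw 15.0 turn 0.0 shift [-1.000e-01  1.100e+00  2.097e+02]
tall (array([419.27581787, 300.95568848]), array([420.04535, 300.53394], dtype=float32), 64.8800048828125, (41.875518798828125, 32.79789733886719))
long (array([505.75027466, 484.58636475]), array([506.5629, 484.3862], dtype=float32), 64.67647552490234, (41.6162223815918, 32.088165283203125))
tub (array([590.91601562, 392.69161987]), array([591.051  , 392.61392], dtype=float32), -42.19321823120117, (63.56058883666992, 63.46187210083008))
sq (array([525.08087158, 251.08274841]), array([524.54364, 251.09473], dtype=float32), -25.906898498535156, (40.186431884765625, 33.81383514404297))
```

View pics/top8.png

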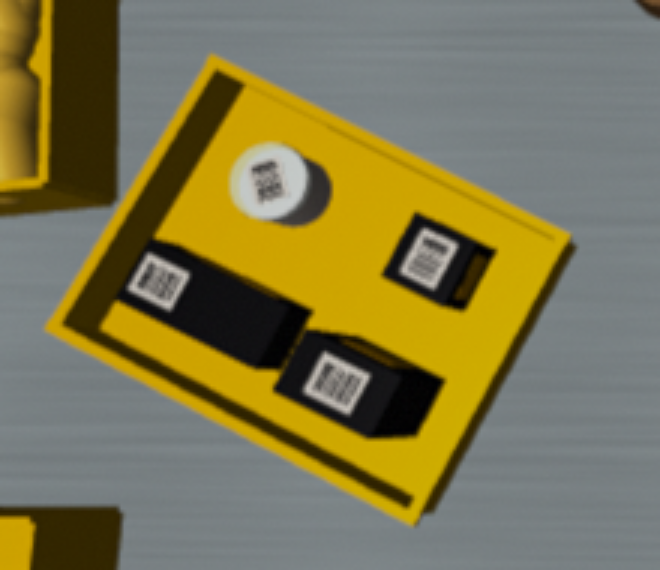

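All four packs stand upright inside the crate. I'm turning the selector back to off.

Call:
{"method": "servo_tool", "body": {
  "deltas": [
    [[0, 0.001, 0.03], [0, 0, 0]],
    [[0, 0, 0.045], [0, 0, 0]],
    [[0, 0, 0.045], [0, 0, 0]],
    [[0, 0, 0.045], [0, 0, 0]],
    [[0, 0, 0.03], [0, 0, 0]],
    [[0, 0, 0.015], [0, 0, 0]],
    [[0, 0, 0], [0, 0, 0]],
    [[0, 0, 0], [0, 0, 0]]
  ]
}}

```text
time: 71.75
tool_pos: [394.8, -322.5, 80.8]
tcp_rot: [3.14, -0.001, 0.263]
contact_force: [0.2, -0.0, -0.5]
grip_width: 92.0
finger_force: 0.0
```

Call:
{"method": "servo_tool", "body": {
  "deltas": [
    [[0, 0, 0], [0, 0, 0]],
    [[0, 0, 0], [0, 0, 0]],
    [[0, 0, 0], [0, 0, 0]],
    [[0, 0, 0], [0, 0, 0]],
    [[0, 0, 0], [0, 0, 0]],
    [[0, 0, 0], [0, 0, 0]],
    [[0, 0, 0], [0, 0, 0]],
    [[0, 0, 0], [0, 0, 0]],
    [[0, 0, 0], [0, 0, 0]],
    [[0, 0, 0], [0, 0, 0]],
    [[0, 0, 0], [0, 0, 0]]
  ],
  "fingers": 0
}}

```text
time: 73.12
tool_pos: [394.3, -322.7, 79.5]
tcp_rot: [3.14, -0.0, 0.263]
contact_force: [0.6, -5.3, -3.6]
grip_width: 13.8
finger_force: 30.0
```

Call:
{"method": "servo_tool", "body": {
  "deltas": [
    [[0, 0, 0], [0, 0, -7.5]],
    [[0, 0, 0], [0, 0, -7.5]],
    [[0, 0, 0], [0, 0, -7.5]],
    [[0, 0, 0], [0, 0, -7.5]],
    [[0, 0, 0], [0, 0, -7.5]],
    [[0, 0, 0], [0, 0, -7.5]],
    [[0, 0, 0], [0, 0, -7.5]],
    [[0, 0, 0], [0, 0, -7.5]],
    [[0, 0, 0], [0, 0, -7.5]],
    [[0, 0, 0], [0, 0, -7.5]],
    [[0, 0, 0], [0, 0, -7.5]],
    [[0, 0, 0], [0, 0, -7.5]],
    [[0, 0, 0], [0, 0, 0]],
    [[0, 0, 0], [0, 0, 0]]
  ]
}}

```text
time: 74.88
tool_pos: [393.5, -322.3, 79.5]
tcp_rot: [-3.141, -0.0, 1.833]
contact_force: [-3.4, -4.2, 0.1]
grip_width: 14.0
finger_force: 30.0
```

Call:
{"method": "servo_tool", "body": {
  "deltas": [
    [[0, 0, 0], [0, 0, 0]],
    [[0, 0, 0], [0, 0, 0]],
    [[0, 0, 0], [0, 0, 0]],
    [[0, 0, 0], [0, 0, 0]],
    [[0, 0, -0.02], [0, 0, 0]],
    [[0, 0, -0.04], [0, 0, 0]],
    [[0, 0, -0.05], [0, 0, 0]],
    [[0, 0, -0.05], [0, 0, 0]],
    [[0, 0, -0.04], [0, 0, 0]],
    [[0, 0, 0], [0, 0, 0]],
    [[0, 0, 0], [0, 0, 0]],
    [[0, 0, 0], [0, 0, 0]]
  ],
  "fingers": 1
}}

```text
time: 76.38
tool_pos: [393.6, -321.6, 278.0]
tcp_rot: [-3.14, -0.003, 1.833]
contact_force: [-0.6, 0.3, -0.6]
grip_width: 91.2
finger_force: 0.0
```

Run:
```python
from h import *
im=bot.capture("wrist")[:,:,::-1]; cv2.imwrite("pics/w14.png",im[:300])
```

```text
(no output)
```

View pics/w14.png

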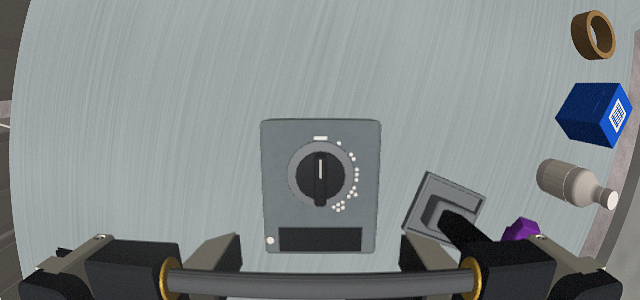

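The selector at (320,160) points at the off bar, and the scanner stands in its stand. Handing in.

```bash
python3 -c "
from plant import bot
print(bot.close_job())"
```

```text
the job is handed in; nothing more can be done
None
```

I finished every step and handed the job in at about 76 s of robot time; it returned no verdict. The last pictures show the selector at off, the scanner upright in its stand, and all four packs upright in the yellow crate.

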